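# Load the bead canisters into the storage tube

## Robot

A 6-joint arm with a two-finger parallel gripper is mounted at the origin on the work surface. World frame = base frame: x ahead of the robot, y to its left, z up, the work surface at z = 0. Lengths are in mm, angles in rad, forces in N, time in s.
With the tool pointing down it reaches from about 400 to 925 mm from the base axis. Payload 12.5 kg.
Tool frame: the origin (TCP) lies midway between the tips of the shut fingers; the grasp point (between the pads) lies 19 mm behind it; z points along the fingers, y is the direction in which the jaws open and shut (so a half turn about z gives the same grasp; the last joint's range is limited). The gripper opens to 95 mm and grips with 3 to 60 N. Pads are 20 mm wide; open, the fingers measure 119 mm over their backs; the gripper's body (75 mm by 180 mm) begins 59 mm behind the grasp point.
Start: joints at [1.029, 0.491, 1.559, -0, 1.092, -0.106], TCP at [263.821, 566.608, 214.661] pointing down, gripper open.
Joint ranges: [-3.1, 3.1], [-0.84, 2.19], [0.05, 2.79], [-1.13, 4.28], [0.06, 2.93], [-2.69, 2.69]. Speed limits (rad/s): [2.22, 2.22, 2.79, 3.14, 3.14, 3.14].

## Interface

Orientations are given as [roll, pitch, yaw] about the fixed x, y, z axes, in that order (R = Rz(yaw) Ry(pitch) Rx(roll)).
In Python, from cell import env, eyes, job_done, boxes_of, regions_of gives the robot as it stands.
- The arm moves only by the tool send_rows, never from a script. Its argument "plan" is text: rows parted by semicolons, each of 5 numbers parted by spaces: the shift along the tool's x, y, z in mm, then the turn about the tool's z in rad, then the finger opening in mm, from 0 to 95.1. In form: x y z roll gripper; .... A call has 1 to 8 rows; each row shifts and turns the pose as measured when the row begins, along the tool's axes as they then stand; what a row does not reach is not made up. A row lasts 1/10 s, in which the tool goes at most 50 mm and 8.59 degrees, less where a joint would pass 70% of its speed; a pose out of reach is approached as far as the arm can. A call with a gripper value outside its range is refused whole. The fingers move at their own pace and stop on an object; the grip force is fixed at half the most. Time passes only in rows, so rows that do not move let the fingers close. It gives the time, the measured TCP pose, the force and the opening at its end, in the units of the state.
- env.state(): the state, without advancing time (a new reading comes with each control period).
- eyes.read_camera(name): name is "scene" or "top" or "wrist"; returns a dict with "image" (384x512x3 uint8, red, green, blue), "vertical_fov" (degrees; the focal length in pixels is half the picture's height over the tangent of half this angle, whatever the lens; pixels are square), "cx", "cy" (the principal point, pixels), "extrinsics" (4x4, takes a point from camera to world coordinates). Camera axes: x right, y up, looking along -z (the intrinsics and any distortion apply to the point x, -y, -z); pixel columns grow to the right and rows downward; lengths in mm; the calibration is good to about 2 mm. The wrist camera is an equidistant fisheye: a pixel r from the principal point sees the ray r / f radians off the axis. A picture is of the moment at which its call begins. There is no depth.
- job_done(): hands the job in, once; it reports no verdict.
Trained networks look in a picture, given as the dict that the camera call returned (one of the last four; its "shot" number tells which), for a name from the list of things; names that differ only in an ending like _2 or _b are one class to them, and where a whole thing is asked for, a point or a joint stands for the part that bears it (a point fixed in the world has none). Each returns a list of dicts, best first, with "confidence" (0 to 1); they miss things now and then, are a little off and sometimes report something else, mostly with a low value. They report only what shows in the picture. A call takes as long as a camera call. They do not tell look-alikes from the thing itself.
- boxes_of(target, picture): "bbox" ([left, top, width, height] in pixels, round what is visible of it).
- regions_of(target, picture): "pixels" (384x512 bool, what is visible of it) and "bbox" ([left, top, width, height] in pixels, round what is visible of it).
The state is a dict: "t": time; "joints": joint angles; "qvel": joint speeds; "tau": joint torques, N m; "eef_pos": TCP position; "tcp_rot": TCP orientation; "ft_force": force on the tool from outside, world axes, zero at the start; "moment": the same for the moment, N m; "opening": opening from 0.0 (shut) to 1.0 (fully open).
Only numpy, scipy, OpenCV 4.12 (cv2) and the standard library are available. Lean on these libraries where they do the work, as an engineer would, in place of code of your own. Each camera call takes 0.05 s, during which the arm holds its last target.

## Task

Put the two aluminium bead canisters from the rack away in the clear closed-end tube: slide the long one in first (the loading rails will carry a canister while you take it again by its tail), then feed the short one in behind it so that it pushes the long one deeper. Push until both are fully home, the long one against the closed end and the short one against the long one, then let go, leaving the other things on the bench where they are.

Things in the scene. Friction and masses are not known exactly. Their poses are not given: they have to be found in the camera images.
- loader: Fixed wooden board 370 x 90 mm, 12 mm thick, carrying a clear plastic tube that lies level and, in line before its mouth, two loading rails. Origin: on the bench top straight below the centre of the tube's mouth. x runs along the tube from the mouth to the closed end, z up. Board and tube turn together; the board spans x = -155 to +215 mm.
- tube_mouth (a point): Centre of the tube's open mouth, 60 mm above the bench; axes as the loader's (x into the tube). Tube: bore 41 mm across, 190 mm deep, 49 mm outside diameter. A canister on the rails lies between their top edges with its axis 58.5 mm above the bench, 1.5 mm below the tube's axis, and slides straight in.
- tube_end (a point): Centre of the inner face of the tube's closed end, 190 mm from the mouth along the loader's x. With both canisters home the outer end of the short one still stands 10 mm out of the mouth.
- rack: Fixed plywood plate 116 x 180 mm, 6 mm thick, with two slotted cross battens, 34 mm high, from 26 to 52 mm either side of its middle. Origin: centre of its underside. Two slots along its x axis at y = +50 and -50 mm; either canister may be in either. Fingers fit only in the open 52 mm between the battens, across a canister's middle; it lifts straight up.
- long_canister: Long aluminium canister, a plain capped cylinder 120 mm long, 34 mm in diameter, about 0.2 kg. Origin: its middle, on its axis; x along its length, towards the ridged cap. Starts in a rack slot, its axis level, 30 mm above the bench. Either end may go first. Slides on the rails and in the tube at a push of a few newtons.
- short_canister: Short aluminium canister, the same but 80 mm long, about 0.14 kg. Origin: its middle, on its axis; x along its length. Starts in the other rack slot, its axis level, 30 mm above the bench. Either end may go first.
- wire_spool: Bystander: upright white spool of steel wire, 56 mm across, 42 mm high, standing beside the rails on the robot's side. Origin: centre of its underside.
- tall_spool: Bystander: upright white spool of copper wire, 48 mm across, 60 mm high, near the rack. Origin: centre of its underside.
- pliers: Bystander: pliers with red grips, 140 mm long, 12 mm high, lying beyond the loader. Origin: near the joint, at the underside; x towards the jaws.
- glue_jar: Bystander: round white jar, 52 mm across, 70 mm high, beyond the rack. Origin: centre of its underside.
- bead_dish: Bystander: white ceramic bowl 80 mm across, 28 mm high, on the robot's side of the tube. Origin: centre of its underside.
- rails_mid (a point): Midway between the two parallel rails, at the height of their tops (46.5 mm above the bench), 73 mm before the mouth; axes as the loader's. Aluminium strips on edge, 4 mm thick, from the mouth back to 145 mm before it, 24 mm apart inside, 32 mm over the outsides: fingers can straddle them.
Things that resemble listed ones, but are neither listed nor needed, are in the scene too. What is shaped like the long_canister but green is not meant.

How it is judged:
By the outcome, as a careful person would: the job done as asked, in the order asked, and still so for the second after the job is handed in, with the robot touching nothing.
It also fails if it takes over 72 s, if anything falls off the work surface, if the arm or the gripper's body presses on something with over 40 N, if the wrist force passes 120 N, or if a joint passes its speed limit or range.

## Working session

There is one attempt and no reset: what is moved stays moved. The work goes in short steps, Python scripts to look and compute and a tool call to move; the robot and the scene stay as the last step left them, time stands still between calls to the robot, and variables do not carry over. Pictures are saved under pics/ and viewed, and the job is handed in when it is done.

Besides the shell and the picture viewer there is one more tool, called after ">>>" by a JSON object that holds its "method" and its "body", one argument or row to a line. send_rows: Moves the arm, as the interface text tells. Its arguments: {"type":"object","properties":{"plan":{"type":"string"}},"required":["plan"]}

```bash
mkdir -p pics; ls; cat > h.py <<'E'
import numpy as np, cv2
from cell import env, eyes, job_done, boxes_of, regions_of
def save(p,n): cv2.imwrite('pics/'+n+'.png',cv2.cvtColor(p['image'],cv2.COLOR_RGB2BGR))
def foc(p): return p['image'].shape[0]/2/np.tan(np.radians(p['vertical_fov'])/2)
def ray(p,u,v,name):
    f=foc(p); a=(u-p['cx'])/f; b=(v-p['cy'])/f
    if name=='wrist':
        r=np.hypot(a,b); s=np.sin(r)/r if r>1e-9 else 1
        d=np.array([a*s,-b*s,-np.cos(r)])
    else: d=np.array([a,-b,-1.])
    E=np.array(p['extrinsics']); return E[:3,3],E[:3,:3]@d
def at(p,u,v,z,name):
    o,d=ray(p,u,v,name); return o+d*(z-o[2])/d[2]
def proj(p,P,name):
    E=np.array(p['extrinsics']); c=E[:3,:3].T@(np.array(P)-E[:3,3]); f=foc(p)
    x,y,z=c[0],-c[1],-c[2]
    if name=='wrist':
        r=np.hypot(x,y); th=np.arctan2(r,z); k=f*th/max(r,1e-9)
        return p['cx']+k*x,p['cy']+k*y
    return p['cx']+f*x/z,p['cy']+f*y/z
E
python3 - <<'E'
from h import *
print(env.state())
for n in ['scene','top','wrist']:
    p=eyes.read_camera(n); save(p,n+'0'); print(n,p.keys(),p['vertical_fov'],p['cx'],p['cy'],np.round(p['extrinsics'],3).tolist())
    for t in ['loader','tube_mouth','rack','long_canister','short_canister','rails_mid','wire_spool','tall_spool','bead_dish','glue_jar','pliers']:
        print(t,[(b['bbox'],round(b['confidence'],2)) for b in boxes_of(t,p)][:4])
E
```

```text
pics
{'t': 0.0, 'joints': array([ 1.02938600e+00,  4.91551104e-01,  1.55947366e+00,  2.60489971e-05,
        1.09169094e+00, -1.05621431e-01]), 'qvel': array([-3.22506934e-04, -6.66852962e-04,  1.90166660e-03, -2.36804287e-03,
       -6.28065121e-04,  5.81160959e-05]), 'tau': array([-3.85728592e-03, -6.12636995e+01, -2.58179176e+01,  6.90784352e-02,
        4.82687261e-02, -9.91495517e-05]), 'eef_pos': array([263.6832036 , 566.37429346, 214.05866405]), 'tcp_rot': array([-3.14047830e+00, -1.41371275e-04,  2.70579165e+00]), 'ft_force': array([-0.73717549, -0.53218131, -0.34631077]), 'moment': array([0.02537772, 0.00864938, 0.00389203]), 'opening': 0.9975418360701616}
scene dict_keys(['image', 'vertical_fov', 'cx', 'cy', 'extrinsics', 'shot']) 42.756866033383 259.75595527121175 191.89183519400538 [[0.798, -0.318, 0.512, 1246.837], [0.603, 0.396, -0.693, -1018.852], [0.017, 0.862, 0.507, 794.141], [0.0, 0.0, 0.0, 1.0]]
loader [([270.1, 144.9, 60.4, 75.4], 0.88), ([130.8, 236.4, 20.5, 30.0], 0.64), ([248.6, 171.1, 10.7, 19.1], 0.26)]
tube_mouth []
rack []
long_canister [([127.0, 279.6, 36
[... 1139 characters left out ...]
.2, 19.4], 0.57)]
tall_spool [([371.1, 226.3, 25.5, 19.9], 0.74)]
bead_dish [([143.1, 231.5, 31.6, 32.3], 0.88), ([196.4, 222.1, 21.6, 25.4], 0.31)]
glue_jar [([328.7, 130.3, 19.7, 20.3], 0.73)]
pliers [([304.6, 169.7, 69.7, 45.5], 0.7), ([184.5, 124.0, 17.9, 46.4], 0.69)]
wrist dict_keys(['image', 'vertical_fov', 'cx', 'cy', 'extrinsics', 'shot']) 65.70646984690485 250.7608903529319 193.95347252381674 [[0.423, -0.873, -0.244, 194.085], [0.906, 0.407, 0.113, 598.783], [0.0, -0.269, 0.963, 384.464], [0.0, 0.0, 0.0, 1.0]]
loader []
tube_mouth []
rack [([1.7, 373.5, 13.6, 10.0], 0.51)]
long_canister []
short_canister []
rails_mid []
wire_spool []
tall_spool []
bead_dish []
glue_jar []
pliers []
```

View pics/top0.png

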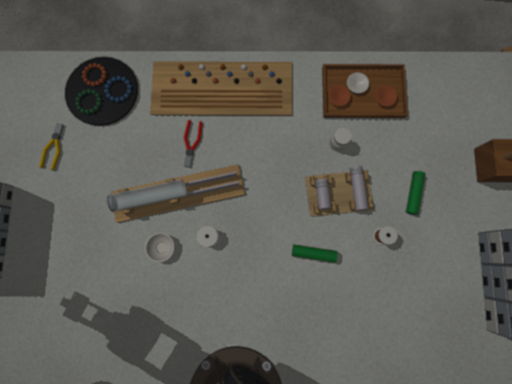

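View pics/scene0.png

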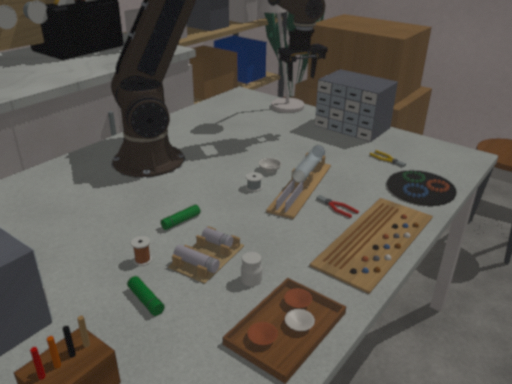

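```bash
python3 - <<'E'
import cv2
i=cv2.imread('pics/top0.png')
cv2.imwrite('pics/rackc.png',cv2.resize(i[140:270,280:440],None,fx=5,fy=4.6,interpolation=cv2.INTER_CUBIC)[:598])
cv2.imwrite('pics/loadc.png',cv2.resize(i[120:270,100:260],None,fx=5,fy=4,interpolation=cv2.INTER_CUBIC))
E
```

```text
(no output)
```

View pics/rackc.png

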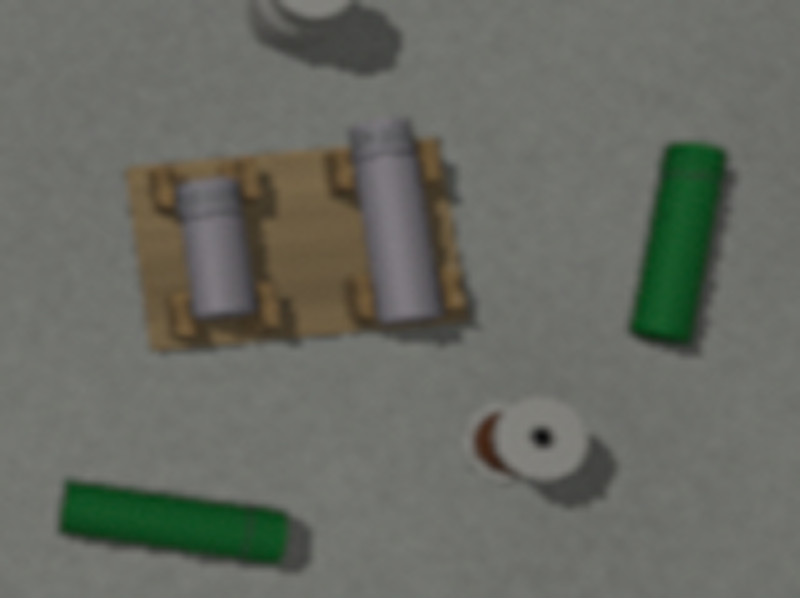

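View pics/loadc.png

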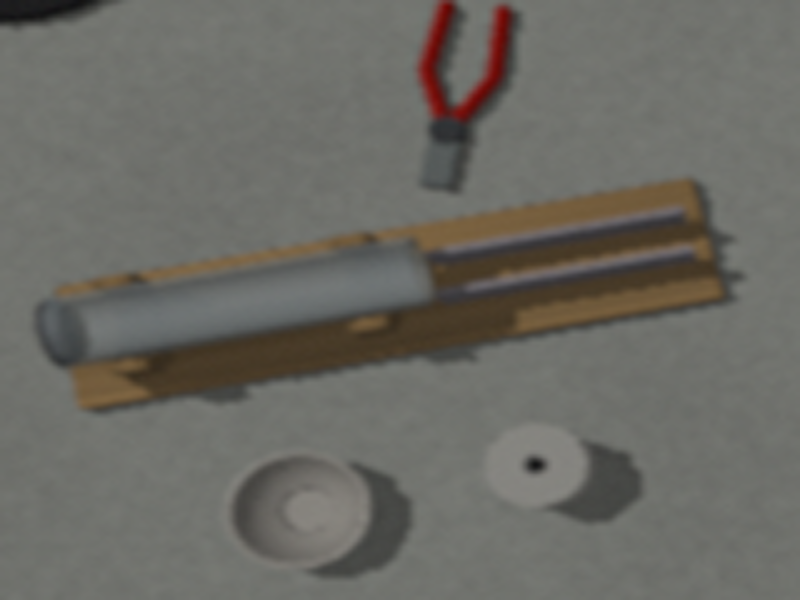

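Candidates for the long canister in the top view are the grey cylinder at (360,188), and two green ones at (415,193) and (315,254), which the task rules out. The short canister is the grey one at (324,194). The crop confirms that the right slot holds the longer grey one.

```bash
python3 - <<'E'
from h import *
p=eyes.read_camera('top')
for t in ['long_canister','short_canister']:
    for r in regions_of(t,p)[:4]:
        ys,xs=np.nonzero(r['pixels']); 
        if len(xs)<50: continue
        (c,wh,a)=cv2.minAreaRect(np.c_[xs,ys].astype(np.float32))
        pts=cv2.boxPoints((c,wh,a)); W=np.array([at(p,*q,34,'top') for q in pts])
        e=[W[1]-W[0],W[2]-W[1]]; l=max(e,key=np.linalg.norm)
        print(t,round(r['confidence'],2),np.round(c),p['image'][int(c[1]),int(c[0])],W.mean(0).round(1),[round(np.linalg.norm(x),1) for x in e],'ang',round(np.degrees(np.arctan2(l[1],l[0]))%180,1))
# loader: rails top z 46.5: crop pixel -> full
def cr(u,v): return 100+u/5,120+v/4
for nm,u,v,z in [('railA end',685,215,46.5),('railB end',697,252,46.5),('railA m',430,257,46.5),('railB m',437,295,46.5),('boardNE',692,180,12),('boardSE',722,297,12),('boardSW',80,408,12),('boardNW',57,288,12),('mouth top',405,240,60),('mouth bot',430,297,60)]:
    q=cr(u,v); print(nm,np.round(q,1),at(p,*q,z,'top').round(1))
E
```

```text
long_canister 0.91 [314. 253.] [17 80 36] [ 365.6 -202.9   34. ] [np.float64(34.1), np.float64(122.4)] ang 82.2
long_canister 0.8 [415. 193.] [25 86 42] [ 532.4 -481.8   34. ] [np.float64(125.6), np.float64(38.2)] ang 166.7
long_canister 0.6 [358. 188.] [125 121 127] [ 543.8 -326.7   34. ] [np.float64(39.8), np.float64(125.2)] ang 7.1
long_canister 0.48 [206. 236.] [33 32 33] [408.7  84.4  34. ] [np.float64(56.9), np.float64(48.2)] ang 90.6
short_canister 0.77 [322. 194.] [122 118 123] [ 527.7 -227.2   34. ] [np.float64(37.2), np.float64(86.2)] ang 5.0
short_canister 0.3 [174. 194.] [108 113 114] [523.1 176.1  34. ] [np.float64(374.8), np.float64(90.5)] ang 102.6
railA end [237.  173.8] [578.2   4.9  46.5]
railB end [239.4 183. ] [552.4  -2.2  46.5]
railA m [186.  184.2] [547.7 143.5  46.5]
railB m [187.4 193.8] [521.4 138.5  46.5]
boardNE [238.4 165. ] [611.4   4.   12. ]
boardSE [244.4 194.2] [527.2 -14.6  12. ]
boardSW [116. 222.] [445.6 341.5  12. ]
boardNW [111.4 192. ] [530.1 361.3  12. ]
mouth top [181. 180.] [556.6 154.6  60. ]
mouth bot [186.  194.2] [517.8 139.3  60. ]
```

```bash
cat >> h.py <<'E'
def tool(s=None):
    from scipy.spatial.transform import Rotation as R
    s=s or env.state(); return s['eef_pos'],R.from_euler('xyz',s['tcp_rot'])
def plan(x,y,z,yawdeg,step=45,g=95):
    P,Rr=tool(); yaw=np.arctan2(*Rr.as_matrix()[[1,0],0]); T=np.array([x,y,z])
    dy=(np.radians(yawdeg)-yaw+np.pi)%(2*np.pi)-np.pi
    n=max(1,int(np.ceil(max(np.linalg.norm(T-P)/step,abs(dy)/0.14))))
    P=P.copy(); print('at',P.round(1),'yaw',round(np.degrees(yaw),2),'turn',round(np.degrees(dy),2),'rows',n)
    out=[]
    for i in range(n):
        d=(T-P)/(n-i); a=yaw; 
        X=np.array([np.cos(a),np.sin(a),0]);Y=np.array([np.sin(a),-np.cos(a),0])
        r=[round(d@X,1),round(d@Y,1),round(-d[2],1),round(-dy/n,4)]; out.append(r)
        P=P+d; yaw+=dy/n
    for k in range(0,n,8): print('; '.join('%g %g %g %g %g'%(*r,g) for r in out[k:k+8]))
E
python3 -c "
from h import *
plan(550,40,260,102.9)"
```

```text
at [263.8 566.6 214.7] yaw 155.03 turn -52.13 rows 14
-34.4 -25.5 -3.2 0.065 95; -36 -23.2 -3.2 0.065 95; -37.4 -20.8 -3.2 0.065 95; -38.7 -18.3 -3.2 0.065 95; -39.8 -15.8 -3.2 0.065 95; -40.7 -13.2 -3.2 0.065 95; -41.5 -10.5 -3.2 0.065 95; -42.1 -7.8 -3.2 0.065 95
-42.5 -5 -3.2 0.065 95; -42.8 -2.2 -3.2 0.065 95; -42.8 0.5 -3.2 0.065 95; -42.7 3.3 -3.2 0.065 95; -42.4 6.1 -3.2 0.065 95; -41.9 8.8 -3.2 0.065 95
```

>>> {"method": "send_rows", "body": {
  "plan": "-34 -25 -3 0.065 95; -36 -23 -3 0.065 95; -37 -21 -3 0.065 95; -39 -18 -3 0.065 95; -40 -16 -3 0.065 95; -41 -13 -3 0.065 95; -41 -10 -3 0.065 95; -42 -8 -3 0.065 95"
}}

```text
t: 2.75
eef_pos: [428.3, 259.0, 238.8]
tcp_rot: [3.14, -0.0, 2.174]
ft_force: [1.6, 0.6, -0.1]
opening: 1.002
```

>>> {"method": "send_rows", "body": {
  "plan": "-42 -5 -3 0.065 95; -43 -2 -3 0.065 95; -43 0 -3 0.065 95; -43 3 -3 0.065 95; -42 6 -3 0.065 95; -42 9 -3 0.065 95; 0 0 0 0 95"
}}

```text
t: 3.45
eef_pos: [551.6, 16.3, 259.0]
tcp_rot: [3.136, 0.0, 1.761]
ft_force: [0.3, -0.1, -0.1]
opening: 0.998
```

```bash
python3 - <<'E'
from h import *
p=eyes.read_camera('wrist'); save(p,'w1')
s=env.state(); print(s['eef_pos'],s['tcp_rot'],s['t'],s['ft_force'])
i=cv2.imread('pics/w1.png')
# overlay expected
c=i.copy(); d=np.radians(102.85); X=np.array([np.cos(d),np.sin(d),0]);Y=np.array([-X[1],X[0],0]);M=np.array([535.3,143.8,0])
for lx,ly,z in [(0,0,60),(-145,14,46.5),(-145,-14,46.5),(0,14,46.5),(0,-14,46.5),(-155,45,12),(-155,-45,12),(0,0,84.5)]:
    u,v=proj(p,M+lx*X+ly*Y+[0,0,z],'wrist'); print(lx,ly,z,round(u),round(v)); cv2.circle(c,(int(u),int(v)),3,(0,0,255),1)
cv2.imwrite('pics/w1o.png',cv2.resize(c,(784,588)))
E
```

```text
[550.49494491  17.97290575 258.75783752] [ 3.13698324e+00 -7.71646002e-04  1.76328149e+00] 3.5 [0.2128978  0.14419436 0.09917936]
0 0 60 257 71
-145 14 46.5 250 184
-145 -14 46.5 271 183
0 14 46.5 246 73
0 -14 46.5 268 72
-155 45 12 229 186
-155 -45 12 291 184
0 0 84.5 258 68
```

View pics/w1o.png

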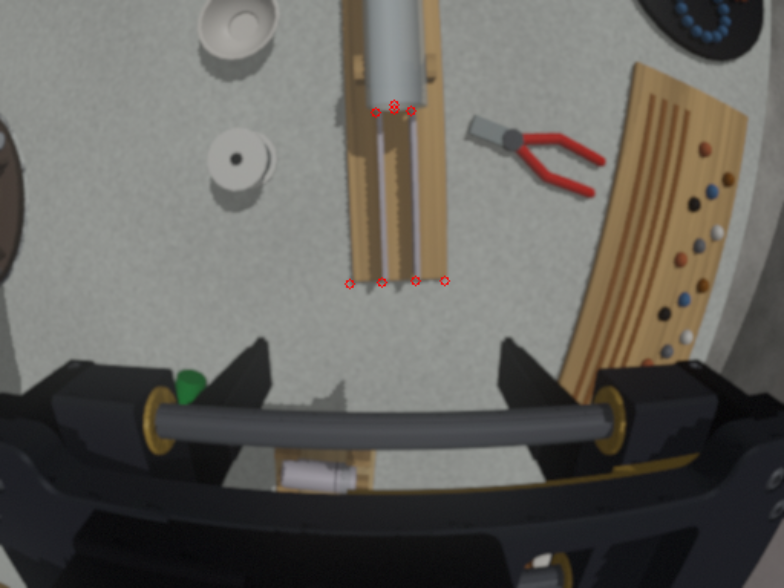

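The overlay fits the board corners, rail ends and mouth to within about 2 px. I'll refine it from a zoomed crop.

```bash
python3 - <<'E'
import cv2
i=cv2.imread('pics/w1.png'); cv2.imwrite('pics/w1c.png',cv2.resize(i[55:195,215:305],None,fx=4.2,fy=4.2,interpolation=cv2.INTER_CUBIC))
E
```

```text
(no output)
```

View pics/w1c.png

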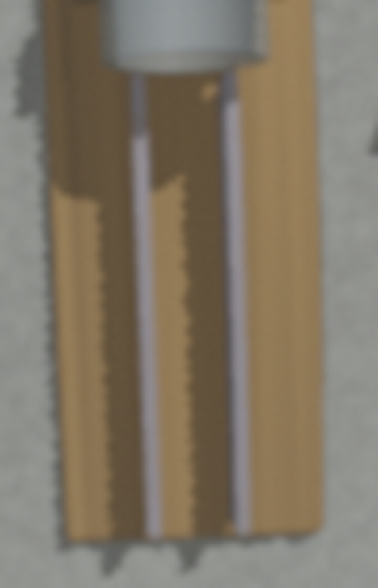

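```bash
python3 - <<'E'
from h import *
p=eyes.read_camera('wrist')
def A(x,y,z): return at(p,215+(x+.5)/4.2-.5,55+(y+.5)/4.2-.5,z,'wrist')
L0,L1,R0,R1=A(140,100,46.5),A(153,533,46.5),A(231,100,46.5),A(242,531,46.5)
B0,B1=A(66,538,12),A(324,531,12)
m0,m1=A(104,58,60),A(267,55,60)
for n,v in zip('L0 L1 R0 R1 B0 B1 m0 m1'.split(),[L0,L1,R0,R1,B0,B1,m0,m1]): print(n,v.round(1))
for a,b in ((L0,L1),(R0,R1)): d=a-b; print('ang',np.degrees(np.arctan2(d[1],d[0])))
d=np.radians(102.9); X=np.array([np.cos(d),np.sin(d),0]);Y=np.array([-X[1],X[0],0])
c=(L0+R0+L1+R1)/4; print('c',c,'sep',(L0-R0)@Y,(L1-R1)@Y)
M=np.array([535.3,143.8,0])
for n,v in dict(ends=(L1+R1)/2,railc=c,board=(B0+B1)/2,mouth=(m0+m1)/2).items(): print(n,'lx',(v-M)@X,'ly',(v-M)@Y)
E
```

```text
L0 [523.9 136.   46.5]
L1 [553.4   4.9  46.5]
R0 [550.7 141.4  46.5]
R1 [580.7  10.9  46.5]
B0 [526.1 -10.4  12. ]
B1 [612.8   9.   12. ]
m0 [511.6 144.9  60. ]
m1 [557.8 155.2  60. ]
ang 102.6710011704515
ang 102.94967484677758
c [552.18179047  73.2925469   46.5       ] sep 27.363891274371763 28.016987472775632
ends lx -139.56639897884025 ly -0.6096988897838549
railc lx -72.49679086311666 ly -0.7149171501347453
board lx -148.46986416709865 ly -1.00857862585711
mouth lx 6.234376650100432 ly -0.8325196148331462
```

```bash
python3 - <<'E'
from h import *
s=env.state(); print(s['eef_pos'],s['tcp_rot'],s['t'],np.abs(s['qvel']).max())
p=eyes.read_camera('wrist'); save(p,'w2'); q=eyes.read_camera('top'); save(q,'t2')
print(np.round(p['extrinsics'],3).tolist())
d=np.radians(102.85); X=np.array([np.cos(d),np.sin(d),0]);Y=np.array([-X[1],X[0],0]);M=np.array([535.3,143.8,0])
for n,k,f in (('wrist',p,'w2'),('top',q,'t2')):
  c=cv2.resize(cv2.imread('pics/%s.png'%f),None,fx=6,fy=6,interpolation=cv2.INTER_CUBIC)
  for lx,ly,z in [(0,0,60),(-145,14,46.5),(-145,-14,46.5),(-155,45,12),(-155,-45,12),(215,45,12),(215,-45,12),(0,24.5,60),(0,-24.5,60)]:
    u,v=proj(k,M+lx*X+ly*Y+[0,0,z],n); cv2.circle(c,(int(6*u+3),int(6*v+3)),4,(0,0,255),1)
  c=c[55*6:200*6,215*6:305*6] if n=='wrist' else c[160*6:230*6,108*6:252*6]
  k=min(1,590/c.shape[0],790/c.shape[1]); cv2.imwrite('pics/o%s.png'%f,cv2.resize(c,None,fx=k,fy=k,interpolation=cv2.INTER_AREA))
E
```

```text
[549.75501827  19.39607892 258.66509834] [ 3.13751278e+00 -1.15409299e-03  1.76547949e+00] 3.55 0.03910729828616369
[[0.981, -0.185, -0.055, 533.772], [0.193, 0.945, 0.263, 93.892], [0.003, -0.268, 0.963, 428.559], [0.0, 0.0, 0.0, 1.0]]
```

View pics/ow2.png

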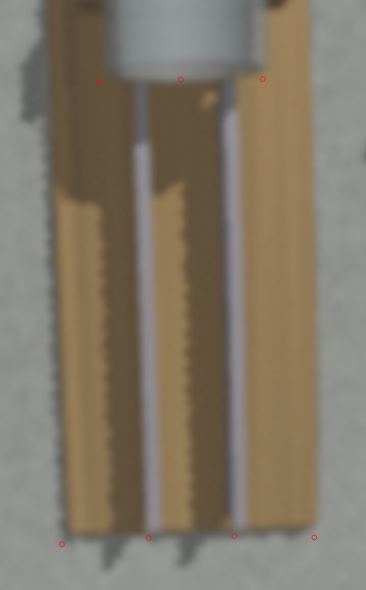

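View pics/ot2.png

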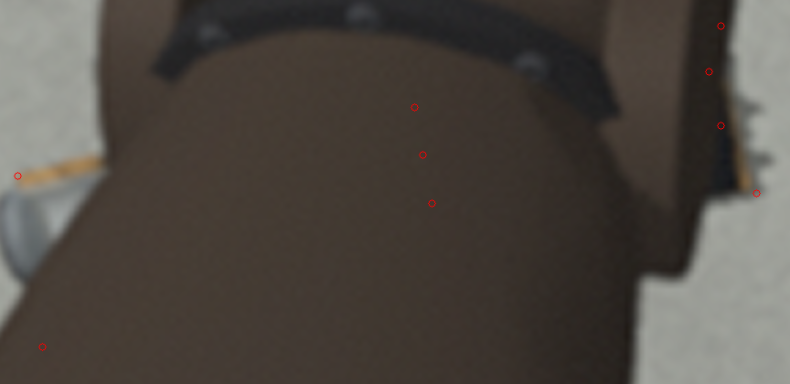

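```bash
python3 -c "
from h import *
plan(480,-285,260,6)"
```

```text
at [549.2  20.9 258.8] yaw 101.3 turn -95.3 rows 12
-23.9 -10.7 -0.1 0.1386 95; -25.1 -7.3 -0.1 0.1386 95; -25.9 -3.7 -0.1 0.1386 95; -26.1 -0.1 -0.1 0.1386 95; -25.9 3.5 -0.1 0.1386 95; -25.2 7.1 -0.1 0.1386 95; -24 10.5 -0.1 0.1386 95; -22.3 13.7 -0.1 0.1386 95
-20.2 16.6 -0.1 0.1386 95; -17.7 19.2 -0.1 0.1386 95; -14.9 21.5 -0.1 0.1386 95; -11.7 23.4 -0.1 0.1386 95
```

>>> {"method": "send_rows", "body": {
  "plan": "-24 -11 0 0.139 95; -25 -7 0 0.139 95; -26 -4 0 0.139 95; -26 0 0 0.139 95; -26 3 0 0.139 95; -25 7 0 0.139 95; -24 10 0 0.139 95; -22 14 0 0.139 95"
}}

```text
t: 4.45
eef_pos: [497.6, -174.8, 259.0]
tcp_rot: [-3.142, -0.005, 0.639]
ft_force: [1.0, -0.5, -0.4]
opening: 1.0
```

>>> {"method": "send_rows", "body": {
  "plan": "-20 17 0 0.139 95; -18 19 0 0.139 95; -15 21 0 0.139 95; -12 23 0 0.139 95; 0 0 0 0 95; 0 0 0 0 95; 0 0 0 0 95"
}}

```text
t: 5.15
eef_pos: [470.8, -271.8, 259.3]
tcp_rot: [-3.138, -0.005, 0.072]
ft_force: [-0.1, 0.4, 0.9]
opening: 1.003
```

```bash
python3 - <<'E'
from h import *
p=eyes.read_camera('wrist'); save(p,'w3')
s=env.state(); print(s['eef_pos'],s['tcp_rot'],s['t'],s['qvel'].round(3))
c=cv2.resize(cv2.imread('pics/w3.png'),None,fx=1.5,fy=1.5,interpolation=cv2.INTER_CUBIC)
for t in ['long_canister','short_canister']:
    for r in regions_of(t,p)[:4]:
        ys,xs=np.nonzero(r['pixels']); 
        if len(xs)<50: continue
        print(t,round(r['confidence'],2),r['bbox'])
cv2.imwrite('pics/w3b.png',c)
E
```

```text
[ 470.87924749 -271.62935427  259.33720444] [-3.13824223 -0.00497374  0.07201127] 5.2 [-0.003  0.001 -0.005 -0.     0.001  0.006]
long_canister 0.82 [376.2, 98.0, 45.8, 79.8]
long_canister 0.75 [166.4, 216.2, 77.5, 36.6]
long_canister 0.67 [284.1, 73.6, 29.7, 89.1]
short_canister 0.91 [211.3, 96.7, 25.1, 60.8]
short_canister 0.66 [0.0, 68.8, 90.5, 82.3]
```

View pics/w3b.png

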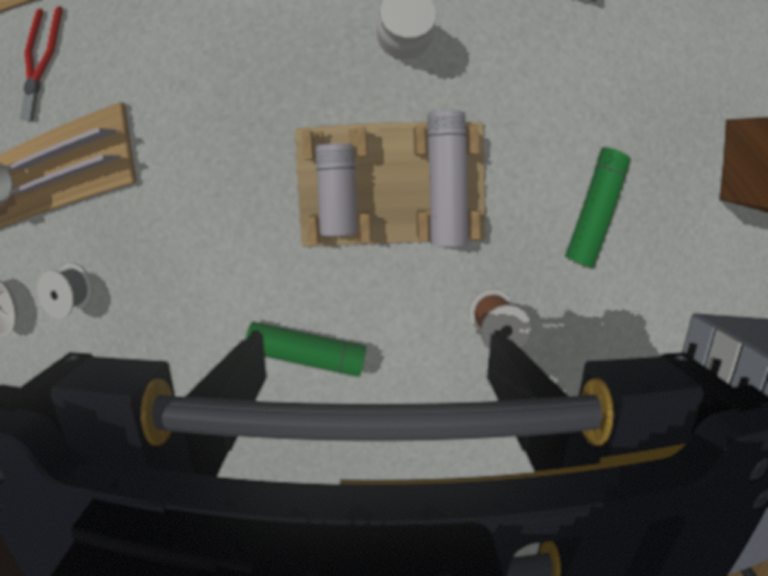

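```bash
python3 - <<'E'
from h import *
p=eyes.read_camera('wrist')
E=np.array(p['extrinsics']); print('cam',E[:3,3].round(1))
res={}
for t,ub,L in [('long_canister',(284,314),120),('short_canister',(205,240),80)]:
    for r in regions_of(t,p):
        ys,xs=np.nonzero(r['pixels'])
        if len(xs)<50 or not(ub[0]<xs.mean()<ub[1]): continue
        px=np.c_[xs,ys].astype(float)
        # axis: project all to z=34, PCA
        W=np.array([at(p,u,v,34,'wrist')[:2] for u,v in px]); c=W.mean(0)
        _,S,V=np.linalg.svd(W-c,full_matrices=False); a=V[0]*np.sign(V[0][0])
        W47=np.array([at(p,u,v,47,'wrist')[:2] for u,v in px]); s=W47@a; n=W@[-a[1],a[0]]
        mid=(s>np.percentile(s,25))&(s<np.percentile(s,75))
        print(t,r['confidence'],'ang',np.degrees(np.arctan2(a[1],a[0])),'c34',c.round(1),'len',s.max()-s.min(),'smid',(s.max()+s.min())/2,'width',n[mid].max()-n[mid].min(),'nmid',(n[mid].max()+n[mid].min())/2)
        sm=(s.max()+s.min())/2; nm=(n[mid].max()+n[mid].min())/2
        print('centre',(sm*a+nm*np.array([-a[1],a[0]])).round(1)); break
# rack plate corners at z=6 from 1.5x picture
cs=[(297,128),(486,122),(486,240),(302,247)]
C=[at(p,(u+.5)/1.5-.5,(v+.5)/1.5-.5,6,'wrist') for u,v in cs]; print(np.round(C,1)); C=np.array(C); print('rack c',C.mean(0),'ang', np.degrees(np.arctan2(*((C[0]+C[1])/2-(C[2]+C[3])/2)[[1,0]])),np.degrees(np.arctan2(*((C[0]+C[3])/2-(C[2]+C[1])/2)[[1,0]]))-90, np.linalg.norm(C[0]-C[1]),np.linalg.norm(C[0]-C[3]))
E
```

```text
cam [ 545.5 -267.2  429.5]
long_canister 0.78 ang 7.093760389565435 c34 [ 544.3 -328.7] len 119.41524503020582 smid 499.4955651623171 width 34.986736080400476 nmid -394.07197008167816
centre [ 544.3 -329.4]
short_canister 0.88 ang 4.873362495590705 c34 [ 526.9 -231.1] len 80.22118395690757 smid 505.3940295003901 width 33.734545307948906 nmid -274.7411312078953
centre [ 526.9 -230.8]
[[ 582.3 -187.8    6. ]
 [ 602.2 -365.9    6. ]
 [ 487.8 -376.9    6. ]
 [ 467.6 -198.5    6. ]]
rack c [ 534.97830553 -282.2730318     6.        ] ang 5.425929453081645 6.4122639643275505 179.18332615680143 115.18963974490818
```

```bash
python3 -c "
from h import *
plan(543,-330,110,6,g=70)"
```

```text
at [ 470.7 -272.6  259.3] yaw 3.99 turn 2.01 rows 4
17 15.6 37.3 -0.0088 70; 16.9 15.7 37.3 -0.0088 70; 16.8 15.9 37.3 -0.0088 70; 16.6 16 37.3 -0.0088 70
```

>>> {"method": "send_rows", "body": {
  "plan": "17 16 37 -0.009 70; 17 16 37 -0.009 70; 17 16 37 -0.009 70; 17 16 37 -0.008 70; 0 0 0 0 70; 0 0 0 0 70"
}}

```text
t: 6.05
eef_pos: [548.6, -331.8, 108.2]
tcp_rot: [3.141, -0.008, 0.109]
ft_force: [-0.1, -0.2, 0.4]
opening: 0.734
```

```bash
python3 - <<'E'
from h import *
p=eyes.read_camera('wrist'); save(p,'w4')
c=cv2.resize(cv2.imread('pics/w4.png'),None,fx=1.5,fy=1.5,interpolation=cv2.INTER_CUBIC)
cv2.imwrite('pics/w4b.png',c)
plan(543,-330,14,6,g=70)
for z in (30,47):
  print([np.round(proj(p,[543+k*.9945,-330+k*.1045,z],'wrist'),1)*1.5 for k in (-50,0,50)])
E
```

```text
at [ 548.4 -331.7  108.3] yaw 6.24 turn -0.24 rows 3
-1.7 -0.7 31.4 0.0014 70; -1.7 -0.7 31.4 0.0014 70; -1.7 -0.7 31.4 0.0014 70
[array([372.6 , 386.25]), array([372.6, 310.2]), array([372.75, 224.85])]
[array([372.3 , 399.45]), array([372.3 , 319.65]), array([372.6 , 228.75])]
```

View pics/w4b.png

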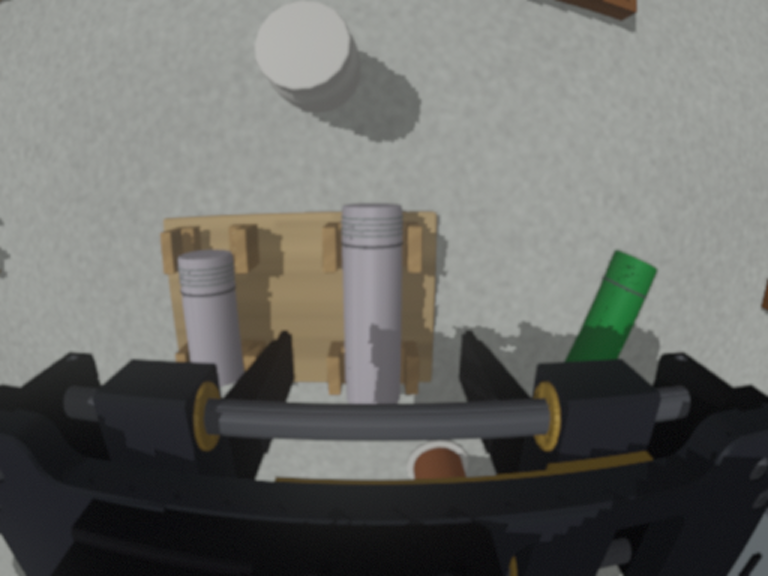

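>>> {"method": "send_rows", "body": {
  "plan": "-2 -1 31 0.001 70; -2 -1 31 0.001 70; -2 0 31 0.001 70; 0 0 0 0 70; 0 0 0 0 70"
}}

```text
t: 6.6
eef_pos: [545.0, -331.1, 24.1]
tcp_rot: [3.132, -0.019, 0.107]
ft_force: [0.1, 0.1, 0.2]
opening: 0.736
```

>>> {"method": "send_rows", "body": {
  "plan": "0 0 0 0 20; 0 0 0 0 20; 0 0 0 0 20; 0 0 0 0 20; 0 0 0 0 20"
}}

```text
t: 7.1
eef_pos: [546.9, -331.5, 31.4]
tcp_rot: [3.127, -0.025, 0.107]
ft_force: [1.4, 19.4, 7.5]
opening: 0.373
```

>>> {"method": "send_rows", "body": {
  "plan": "0 0 0 0 70; 0 0 0 0 70; 0 0 0 0 70; 0 0 0 0 70"
}}

```text
t: 7.5
eef_pos: [547.0, -331.3, 31.6]
tcp_rot: [3.127, -0.025, 0.107]
ft_force: [-0.8, -0.3, -0.1]
opening: 0.652
```

```bash
python3 - <<'E'
from h import *
for _ in range(3):
  p=eyes.read_camera('wrist'); s=env.state(); print(s['eef_pos'],s['tcp_rot'],s['ft_force'],s['opening'])
save(p,'w5')
cv2.imwrite('pics/w5b.png',cv2.resize(cv2.imread('pics/w5.png'),None,fx=1.5,fy=1.5,interpolation=cv2.INTER_CUBIC))
E
```

```text
[ 547.00368952 -331.34422742   31.57134486] [ 3.12713215 -0.02489028  0.10698956] [-0.00299767  0.32184323  0.17381299] 0.6946084647640633
[ 546.99225615 -331.30668075   31.57253866] [ 3.12721862 -0.02489651  0.10688218] [ 0.68555477  1.45639899 -0.84867914] 0.7168041557625535
[ 547.01539565 -331.2704386    31.57047521] [ 3.12720058 -0.02487653  0.10701377] [-0.8483181   0.53359751 -0.28559677] 0.7249557726543576
```

View pics/w5b.png

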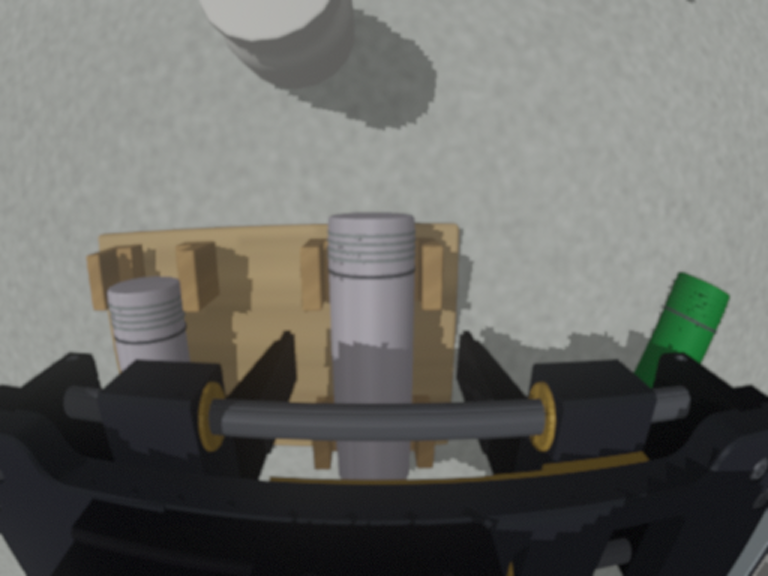

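>>> {"method": "send_rows", "body": {
  "plan": "-1 0 5 0 70; -1 0 5 0 70; -1 0 5 0 70; 0 0 3 0 70; 0 0 0 0 70"
}}

```text
t: 8.15
eef_pos: [543.9, -331.8, 11.3]
tcp_rot: [3.128, -0.024, 0.107]
ft_force: [0.5, 0.1, -0.2]
opening: 0.739
```

```bash
python3 - <<'E'
from h import *
for _ in range(2):
  p=eyes.read_camera('wrist'); s=env.state(); print(s['eef_pos'],s['tcp_rot'],s['ft_force'],s['opening'])
E
```

```text
[ 543.98141546 -331.85619259   11.48198569] [ 3.12767542 -0.02431617  0.10681358] [-0.072538   -0.11233086 -0.98198504] 0.734916497662187
[ 544.12252951 -331.93403775   11.77727839] [ 3.12739516 -0.02467202  0.10676419] [-0.427278    0.02219128  0.01107864] 0.7360668465416608
```

>>> {"method": "send_rows", "body": {
  "plan": "0 0 0 0 20; 0 0 0 0 20; 0 0 0 0 20; 0 0 0 0 20; 0 0 0 0 20"
}}

```text
t: 8.75
eef_pos: [544.3, -331.6, 12.4]
tcp_rot: [3.128, -0.025, 0.107]
ft_force: [1.0, 19.6, 6.2]
opening: 0.372
```

>>> {"method": "send_rows", "body": {
  "plan": "0 0 -3 0 20; 0 0 -5 0 20; 0 0 -8 0 20; 0 0 -12 0 20; 0 0 -15 0 20; 0 0 -15 0 20; 0 0 -10 0 20; 0 0 -5 0 20"
}}

```text
t: 9.55
eef_pos: [542.1, -330.6, 92.0]
tcp_rot: [3.127, -0.025, 0.107]
ft_force: [-0.6, -0.4, -2.9]
opening: 0.35
```

```bash
python3 - <<'E'
from h import *
p=eyes.read_camera('wrist'); s=env.state(); print(s['eef_pos'],s['tcp_rot'],s['ft_force'],s['opening'])
save(p,'w6')
cv2.imwrite('pics/w6b.png',cv2.resize(cv2.imread('pics/w6.png'),None,fx=1.5,fy=1.5,interpolation=cv2.INTER_CUBIC))
E
```

```text
[ 542.26247781 -330.80074288   92.53378285] [ 3.12691773 -0.02566761  0.1067057 ] [ 0.95529732 -0.3733877  -1.4245634 ] 0.3458494398189649
```

View pics/w6b.png

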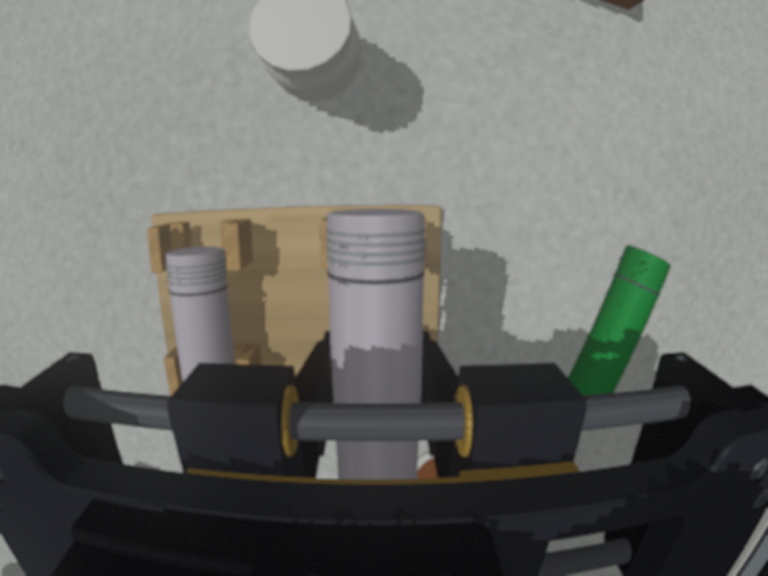

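```bash
python3 -c "
from h import *
plan(553,69.8,130,102.8,step=28,g=20)"
```

```text
at [ 542.3 -330.8   92.5] yaw 6.11 turn 96.69 rows 15
3.6 -26.5 -2.5 -0.1125 20; 6.5 -25.9 -2.5 -0.1125 20; 9.4 -25 -2.5 -0.1125 20; 12.1 -23.8 -2.5 -0.1125 20; 14.7 -22.3 -2.5 -0.1125 20; 17.1 -20.5 -2.5 -0.1125 20; 19.3 -18.4 -2.5 -0.1125 20; 21.3 -16.2 -2.5 -0.1125 20
23 -13.7 -2.5 -0.1125 20; 24.3 -11 -2.5 -0.1125 20; 25.4 -8.2 -2.5 -0.1125 20; 26.2 -5.3 -2.5 -0.1125 20; 26.6 -2.3 -2.5 -0.1125 20; 26.7 0.7 -2.5 -0.1125 20; 26.5 3.7 -2.5 -0.1125 20
```

>>> {"method": "send_rows", "body": {
  "plan": "3 -13 -5 -0.06 20; 4 -26 -5 -0.11 20; 7 -26 -4 -0.11 20; 10 -25 -3 -0.11 20; 12 -24 -3 -0.11 20; 15 -22 -3 -0.11 20; 17 -20 -2 -0.11 20; 19 -18 -2 -0.11 20"
}}

```text
t: 10.4
eef_pos: [537.0, -127.2, 116.6]
tcp_rot: [3.114, -0.005, 0.962]
ft_force: [1.0, 0.1, -2.0]
opening: 0.349
```

>>> {"method": "send_rows", "body": {
  "plan": "21 -16 -2 -0.11 20; 23 -14 -2 -0.11 20; 24 -11 -2 -0.11 20; 25 -8 -2 -0.11 20; 26 -5 -2 -0.11 20; 26 -2 -2 -0.11 20; 20 0 -1 -0.1 20; 0 0 0 0 20"
}}

```text
t: 11.2
eef_pos: [525.4, 61.1, 126.7]
tcp_rot: [3.121, 0.015, 1.76]
ft_force: [-0.4, 0.1, -2.3]
opening: 0.352
```

```bash
python3 - <<'E'
from h import *
for _ in range(3):
  p=eyes.read_camera('wrist'); s=env.state(); print(s['eef_pos'],s['tcp_rot'],s['ft_force'],s['opening'])
save(p,'w7')
cv2.imwrite('pics/w7b.png',cv2.resize(cv2.imread('pics/w7.png'),None,fx=1.5,fy=1.5,interpolation=cv2.INTER_CUBIC))
plan(553,69.8,130,102.8,step=28,g=20)
E
```

```text
[525.57936574  60.16331975 126.63717085] [3.12091582 0.01542845 1.75676514] [ 0.45189887 -0.97864723 -2.67337818] 0.3529123960113117
[525.7762585   59.35003103 126.64985654] [3.12076165 0.01552574 1.75460818] [ 0.07215406 -0.50779124 -1.78138836] 0.3538487561812207
[525.86408722  58.81499663 126.63127048] [3.12076615 0.01555513 1.75357389] [ 0.0177445  -0.03885235 -2.04419804] 0.3484053473509764
at [525.9  58.8 126.6] yaw 100.47 turn 2.33 rows 2
2.9 14.3 -1.7 -0.0203 20; 2.6 14.4 -1.7 -0.0203 20
```

View pics/w7b.png

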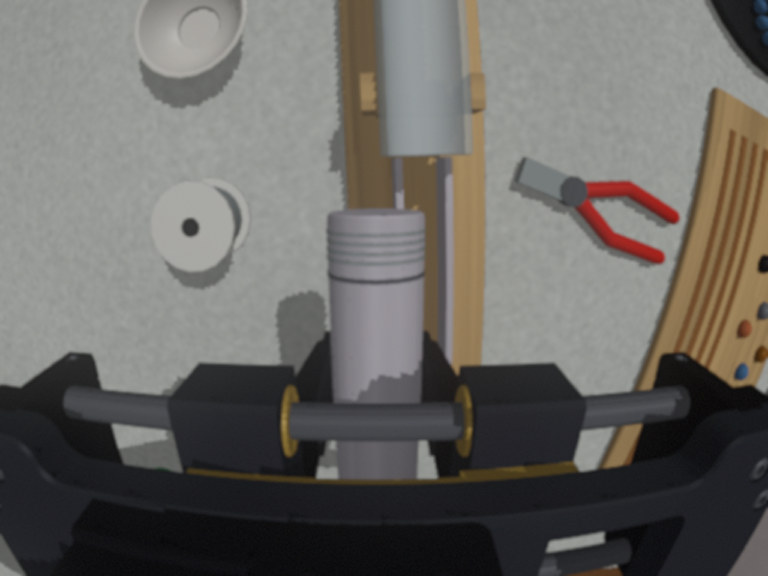

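>>> {"method": "send_rows", "body": {
  "plan": "3 14 -2 -0.02 20; 3 14 -1 -0.02 20; 0 0 0 0 20; 0 0 0 0 20"
}}

```text
t: 11.75
eef_pos: [552.6, 66.3, 129.6]
tcp_rot: [3.123, 0.016, 1.784]
ft_force: [-0.3, -0.4, -1.1]
opening: 0.354
```

```bash
cat >> h.py <<'E'
MX,MY,ANG=535.6,145.9,102.8
def frame(): 
    d=np.radians(ANG); return np.array([MX,MY,0]),np.array([np.cos(d),np.sin(d),0]),np.array([-np.sin(d),np.cos(d),0])
def L2W(lx,ly,z):
    M,X,Y=frame(); return M+lx*X+ly*Y+[0,0,z]
def W2L(P):
    M,X,Y=frame(); v=np.array(P)-M; return np.array([v@X,v@Y,v[2]])
def look(n,pts=True):
    p=eyes.read_camera('wrist'); s=env.state(); print('pos',s['eef_pos'].round(1),'L',W2L(s['eef_pos']).round(1),'rot',s['tcp_rot'].round(4),'yaw-ANG',round(np.degrees(s['tcp_rot'][2])-ANG,2),'F',s['ft_force'].round(1),'op',round(s['opening']*95.1,1),'t',s['t'])
    save(p,n); c=cv2.resize(cv2.imread('pics/%s.png'%n),None,fx=1.5,fy=1.5,interpolation=cv2.INTER_CUBIC)
    if pts:
        for lx in (0,-30,-60,-100,-145):
            for ly in (14,-14):
                u,v=proj(p,L2W(lx,ly,46.5),'wrist'); cv2.circle(c,(int(1.5*u+.5),int(1.5*v+.5)),2,(0,0,255),-1)
        for a in np.linspace(0,2*np.pi,24):
            u,v=proj(p,L2W(0,24.5*np.cos(a),60+24.5*np.sin(a)),'wrist'); cv2.circle(c,(int(1.5*u+.5),int(1.5*v+.5)),1,(0,255,0),-1)
    cv2.imwrite('pics/%sb.png'%n,c); return p
E
python3 - <<'E'
from h import *
look('w8'); plan(*L2W(-78,0,130),ANG,g=20)
E
```

```text
pos [552.6  66.3 129.6] L [-81.4   1.1 129.6] rot [3.1228 0.0164 1.784 ] yaw-ANG -0.59 F [ 0.3  0.4 -1.9] op 33.2 t 11.8
at [552.6  66.3 129.6] yaw 102.21 turn 0.59 rows 1
3.4 1.1 -0.4 -0.0102 20
```

View pics/w8b.png

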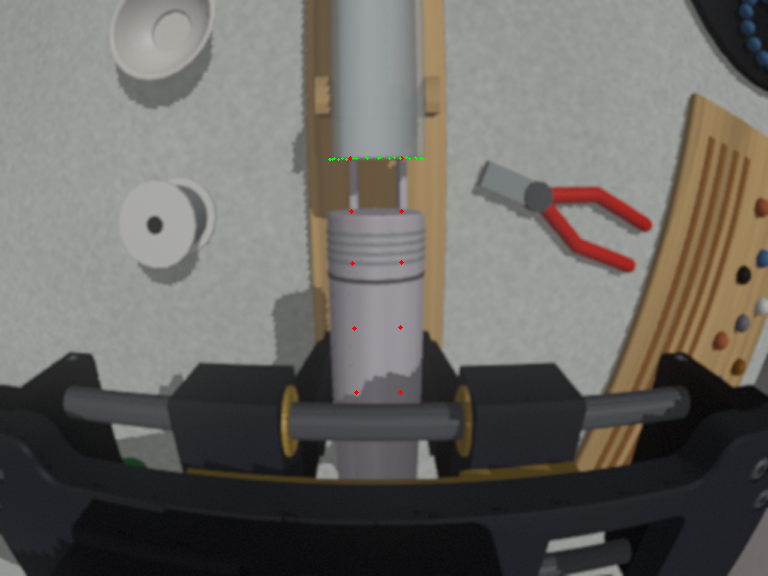

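>>> {"method": "send_rows", "body": {
  "plan": "2 1 0 -0.01 20; 0 0 18 0 20; 0 0 18 0 20; 0 0 18 0 20; 0 0 12 0 20; 0 0 8 0 20; 0 0 4 0 20; 0 0 0 0 20"
}}

```text
t: 12.6
eef_pos: [553.4, 66.0, 49.8]
tcp_rot: [3.122, 0.017, 1.791]
ft_force: [-0.0, -0.9, -2.4]
opening: 0.353
```

```bash
python3 - <<'E'
from h import *
look('w9'); look('w9'); plan(*L2W(-78,0,41),ANG,g=20)
E
```

```text
pos [553.6  66.   50.1] L [-81.9   0.2  50.1] rot [3.1215 0.017  1.7914] yaw-ANG -0.16 F [ 0.5 -0.5 -2.1] op 33.8 t 12.65
pos [553.7  66.   50.4] L [-81.9   0.   50.4] rot [3.121  0.017  1.7914] yaw-ANG -0.16 F [ 0.2  0.1 -1.7] op 33.3 t 12.7
at [553.7  66.   50.4] yaw 102.64 turn 0.16 rows 1
3.9 0 9.4 -0.0028 20
```

View pics/w9b.png

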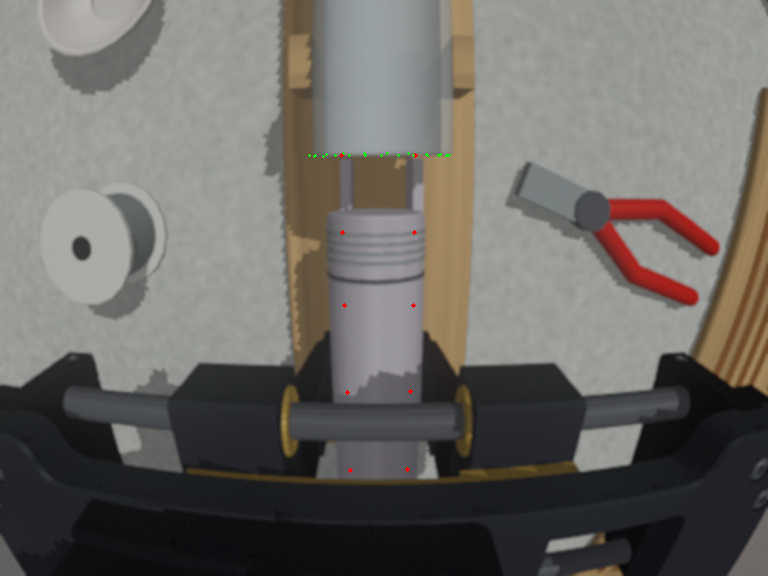

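>>> {"method": "send_rows", "body": {
  "plan": "1 1 4 0 20; 1 0 3 0 20; 0 0 2 0 20; 0 0 0 0 20"
}}

```text
t: 13.1
eef_pos: [555.9, 68.4, 42.5]
tcp_rot: [3.117, 0.018, 1.791]
ft_force: [-0.0, -0.1, -0.3]
opening: 0.352
```

```bash
python3 - <<'E'
from h import *
look('w10'); look('w10')
E
```

```text
pos [555.8  68.4  42.5] L [-80.   -2.5  42.5] rot [3.1171 0.0177 1.7913] yaw-ANG -0.17 F [0.3 0.7 0.8] op 33.3 t 13.15
pos [555.8  68.4  42.6] L [-80.   -2.5  42.6] rot [3.117  0.0177 1.7911] yaw-ANG -0.18 F [ 0.4  1.5 -0.1] op 33.6 t 13.2
```

>>> {"method": "send_rows", "body": {
  "plan": "0 -1 1 0 20; 0 0 0 0 40; 0 0 0 0 50; 0 0 0 0 60; 0 0 0 0 60"
}}

```text
t: 13.7
eef_pos: [554.8, 68.1, 41.8]
tcp_rot: [3.117, 0.018, 1.791]
ft_force: [-0.2, -1.1, -0.2]
opening: 0.606
```

```bash
python3 - <<'E'
from h import *
look('w11')
E
```

```text
pos [554.8  68.1  41.8] L [-80.2  -1.5  41.8] rot [3.1166 0.018  1.7913] yaw-ANG -0.16 F [-0.3  0.4  0.1] op 58.7 t 13.75
```

View pics/w11b.png

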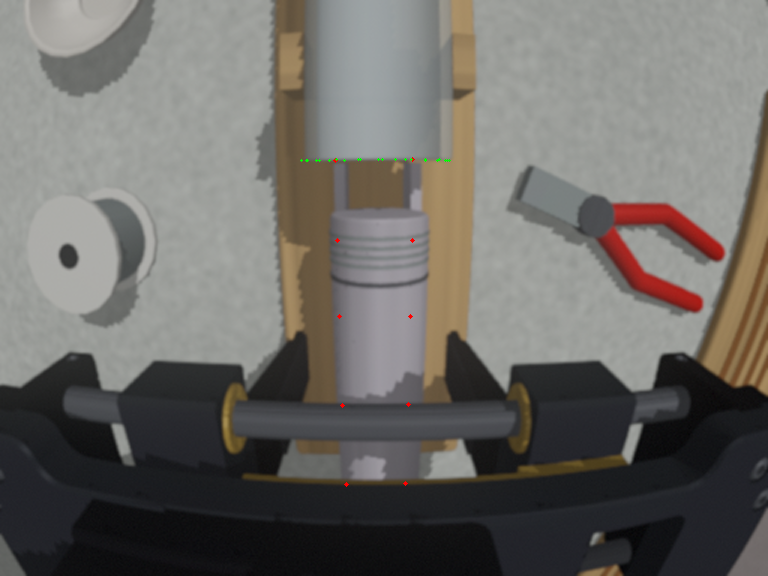

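>>> {"method": "send_rows", "body": {
  "plan": "0 0 -10 0 70; 0 0 -18 0 70; 0 0 -18 0 70; -5 0 -12 0 70; -15 0 -3 0 60; -20 0 0 0 40; -20 0 0 0 20; -15 0 0 0 0"
}}

```text
t: 14.55
eef_pos: [569.7, -7.3, 109.6]
tcp_rot: [3.116, 0.018, 1.795]
ft_force: [0.6, -0.2, 0.7]
opening: 0.459
```

```bash
python3 - <<'E'
from h import *
look('w12');look('w12'); plan(*L2W(-170,-1,100),ANG,g=0)
E
```

```text
pos [570.3  -8.9 109.6] L [-158.7    0.5  109.6] rot [3.1159 0.0189 1.7937] yaw-ANG -0.03 F [ 0.  -1.3  0.7] op 39.5 t 14.6
pos [569.9  -7.7 109.4] L [-157.4    0.6  109.4] rot [3.1163 0.0185 1.7928] yaw-ANG -0.08 F [0.3 0.1 0.7] op 35.4 t 14.65
at [569.9  -7.7 109.4] yaw 102.72 turn 0.08 rows 1
-12.6 1.6 9.4 -0.0014 0
```

View pics/w12b.png

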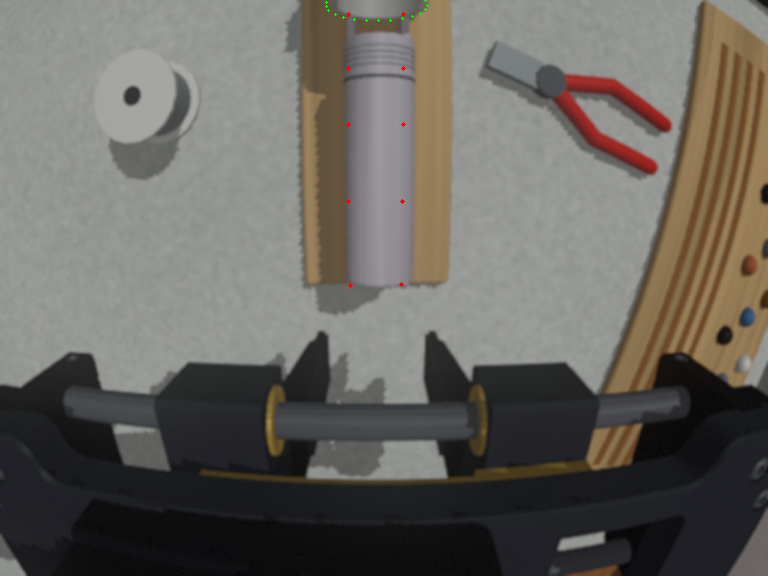

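>>> {"method": "send_rows", "body": {
  "plan": "-10 1 0 0 0; 0 0 12 0 0; 0 0 16 0 0; 0 0 14 0 0; 0 0 8 0 0; 0 0 3 0 0; 0 0 0 0 0"
}}

```text
t: 15.35
eef_pos: [573.7, -17.5, 51.2]
tcp_rot: [3.119, 0.017, 1.794]
ft_force: [0.5, 0.4, 1.1]
opening: 0.007
```

```bash
python3 - <<'E'
from h import *
look('w13');look('w13')
E
```

```text
pos [573.8 -17.5  51.5] L [-167.8   -1.    51.5] rot [3.1187 0.0172 1.7938] yaw-ANG -0.02 F [ 0.7 -1.1  0.2] op 0.5 t 15.4
pos [574.  -17.5  51.9] L [-167.9   -1.2   51.9] rot [3.118  0.0175 1.7937] yaw-ANG -0.03 F [0.1 1.6 0.5] op 0.4 t 15.45
```

View pics/w13b.png

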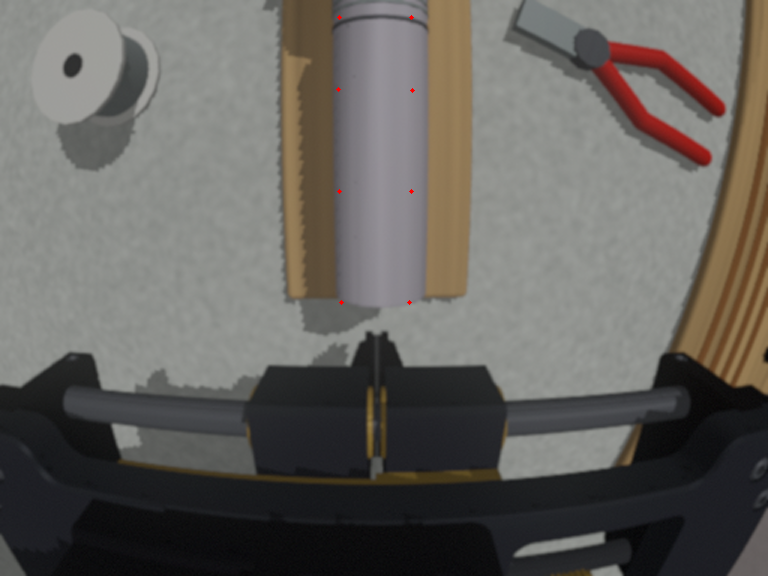

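>>> {"method": "send_rows", "body": {
  "plan": "5 1 0 0 0; 8 0 0 0 0; 10 0 0 0 0; 12 0 0 0 0; 12 0 0 0 0; 12 0 0 0 0; 8 0 0 0 0; 0 0 0 0 0"
}}

```text
t: 16.25
eef_pos: [559.5, 54.5, 52.8]
tcp_rot: [3.115, 0.019, 1.795]
ft_force: [0.6, -1.3, 0.3]
opening: 0.008
```

```bash
python3 - <<'E'
from h import *
look('w14')
E
```

```text
pos [559.6  54.2  52.8] L [-94.8  -3.1  52.8] rot [3.1145 0.0191 1.7949] yaw-ANG 0.04 F [-0.4 -0.3  0.7] op 0.6 t 16.3
```

View pics/w14b.png

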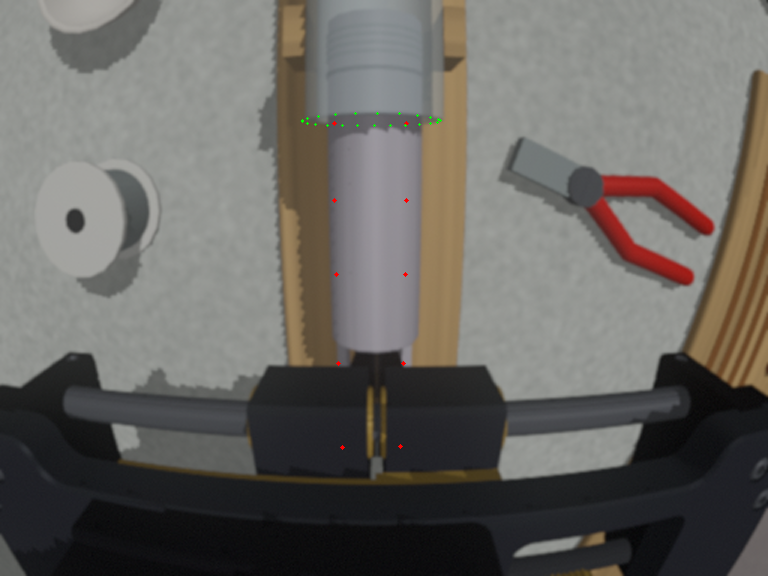

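>>> {"method": "send_rows", "body": {
  "plan": "6 -1 0 0 0; 9 -1 0 0 0; 11 0 0 0 0; 11 0 0 0 0; 11 0 0 0 0; 8 0 0 0 0; 4 0 0 0 0; 0 0 0 0 0"
}}

```text
t: 17.1
eef_pos: [543.4, 117.0, 51.6]
tcp_rot: [3.114, 0.019, 1.794]
ft_force: [1.1, -1.6, 0.6]
opening: 0.006
```

```bash
python3 - <<'E'
from h import *
look('w15')
E
```

```text
pos [543.5 116.7  51.6] L [-30.2  -1.2  51.6] rot [3.1137 0.0194 1.7942] yaw-ANG -0.0 F [0.  0.1 0.1] op 0.1 t 17.15
```

View pics/w15b.png

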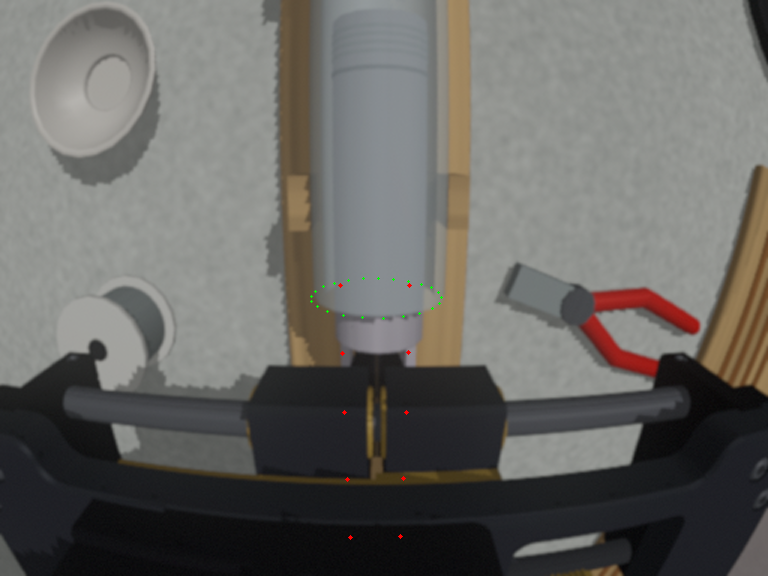

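>>> {"method": "send_rows", "body": {
  "plan": "-8 0 0 0 0; -12 0 -5 0 10; 0 0 -20 0 30; 0 0 -25 0 60; 0 0 -20 0 70; 0 0 -8 0 70; 0 0 0 0 70"
}}

```text
t: 17.85
eef_pos: [546.2, 91.1, 132.8]
tcp_rot: [3.116, 0.019, 1.79]
ft_force: [-0.1, 0.1, -0.6]
opening: 0.454
```

```bash
python3 -c "
from h import *
plan(528,-230,125,6,g=70,step=28)"
```

```text
at [546.2  91.1 132.8] yaw 102.55 turn -96.55 rows 13
-23.8 -6.7 0.6 0.1296 70; -24.5 -3.6 0.6 0.1296 70; -24.7 -0.4 0.6 0.1296 70; -24.6 2.8 0.6 0.1296 70; -24 6 0.6 0.1296 70; -23 9 0.6 0.1296 70; -21.7 11.9 0.6 0.1296 70; -20 14.6 0.6 0.1296 70
-17.9 17.1 0.6 0.1296 70; -15.6 19.2 0.6 0.1296 70; -12.9 21.1 0.6 0.1296 70; -10.1 22.6 0.6 0.1296 70; -7.1 23.7 0.6 0.1296 70
```

>>> {"method": "send_rows", "body": {
  "plan": "-24 -7 1 0.13 70; -24 -4 1 0.13 70; -25 0 1 0.13 70; -25 3 1 0.13 70; -24 6 1 0.13 70; -23 9 1 0.13 70; -22 12 1 0.13 70; -20 15 1 0.13 70"
}}

```text
t: 18.65
eef_pos: [529.2, -115.2, 119.8]
tcp_rot: [3.12, -0.009, 0.713]
ft_force: [-0.5, 0.5, -0.3]
opening: 0.734
```

```bash
python3 -c "
from h import *
plan(528,-230,125,6,g=70,step=28)"
```

```text
at [ 529.2 -115.2  119.8] yaw 40.85 turn -34.85 rows 5
-15.2 17.2 -1 0.1217 70; -13 18.9 -1 0.1217 70; -10.6 20.4 -1 0.1217 70; -8 21.5 -1 0.1217 70; -5.4 22.3 -1 0.1217 70
```

>>> {"method": "send_rows", "body": {
  "plan": "-15 17 -1 0.12 70; -13 19 -1 0.12 70; -10 20 -1 0.12 70; -7 21 -1 0.12 70; -4 16 -1 0.1 70; 0 0 0 0.02 70; 0 0 0 0 70"
}}

```text
t: 19.35
eef_pos: [523.8, -230.8, 118.2]
tcp_rot: [3.135, -0.011, 0.079]
ft_force: [0.7, 0.5, 0.3]
opening: 0.731
```

```bash
python3 - <<'E'
from h import *
look('w16',0);p=look('w16',0); plan(528,-230,100,6,g=70)
for z in (30,47):
  print([np.round(np.array(proj(p,[527+k*.9945,-230.5+k*.1045,z],'wrist'))*1.5) for k in (-40,0,40)])
E
```

```text
pos [ 523.9 -230.6  118.2] L [-364.5   94.8  118.2] rot [ 3.1344 -0.0113  0.0801] yaw-ANG -98.21 F [ 0.  -1.1 -0.7] op 70.1 t 19.4
pos [ 524.  -230.2  118.5] L [-364.2   94.6  118.5] rot [ 3.1343 -0.0115  0.0808] yaw-ANG -98.17 F [-0.6  0.2 -1.1] op 70.4 t 19.45
at [ 524.  -230.2  118.5] yaw 4.63 turn 1.37 rows 1
4 0.1 18.5 -0.024 70
[array([378., 353.]), array([376., 292.]), array([374., 226.])]
[array([378., 364.]), array([376., 300.]), array([374., 229.])]
```

View pics/w16b.png

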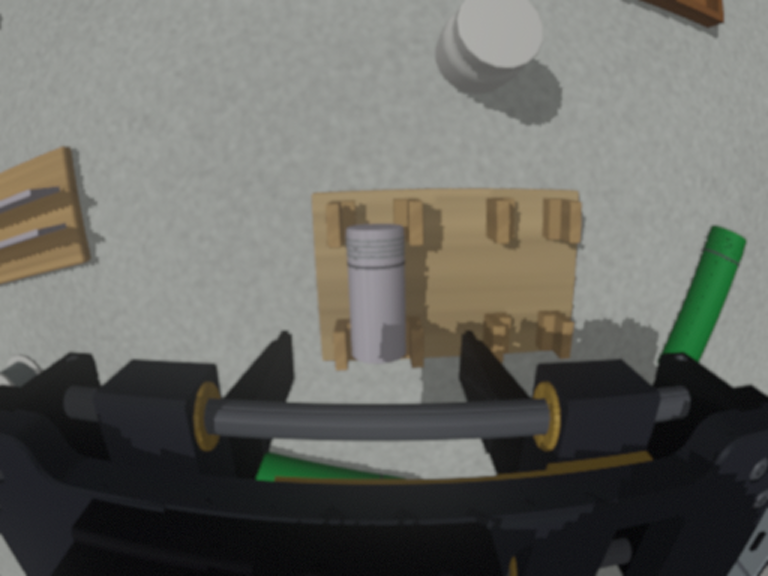

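>>> {"method": "send_rows", "body": {
  "plan": "3 0 10 -0.02 70; 2 0 18 0 70; 1 0 18 0 70; 0 0 18 0 70; 0 0 14 0 70; 0 0 8 0 70; 0 0 4 0 70; 0 0 0 0 70"
}}

```text
t: 20.25
eef_pos: [532.6, -224.8, 21.8]
tcp_rot: [3.135, -0.011, 0.122]
ft_force: [-0.4, 0.3, 1.0]
opening: 0.736
```

```bash
python3 - <<'E'
from h import *
look('w17',0);p=look('w17',0); plan(530,-230.5,12,5.8,g=70)
E
```

```text
pos [ 532.8 -224.9   22.2] L [-361.    84.9   22.2] rot [ 3.1343 -0.0112  0.1224] yaw-ANG -95.79 F [-0.5 -0.3  0.1] op 70.1 t 20.3
pos [ 532.9 -225.2   22.6] L [-361.2   84.8   22.6] rot [ 3.1339 -0.0117  0.1219] yaw-ANG -95.81 F [-0.2 -0.8  0.1] op 69.9 t 20.35
at [ 532.9 -225.2   22.6] yaw 6.99 turn -1.19 rows 1
-3.6 4.9 10.6 0.0207 70
```

View pics/w17b.png

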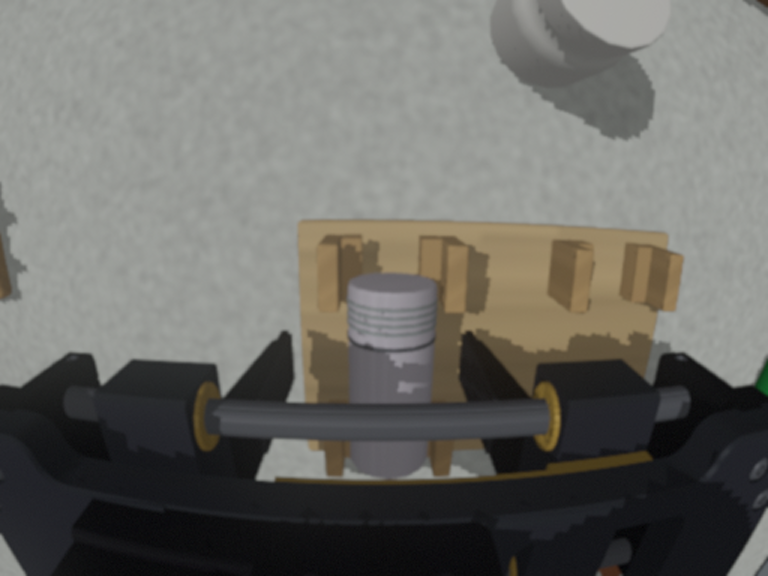

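>>> {"method": "send_rows", "body": {
  "plan": "-1 3 3 0.01 70; -1 2 4 0.01 70; -1 0 3 0 70; 0 0 0 0 70; 0 0 0 0 70"
}}

```text
t: 20.85
eef_pos: [531.1, -231.7, 13.4]
tcp_rot: [3.132, -0.014, 0.1]
ft_force: [0.2, 0.4, -1.1]
opening: 0.737
```

```bash
python3 - <<'E'
from h import *
look('w18',0); plan(530,-230.5,12,5.8,g=70)
E
```

```text
pos [ 531.1 -231.6   13.5] L [-367.2   88.1   13.5] rot [ 3.1323 -0.0143  0.1001] yaw-ANG -97.07 F [ 0.8 -0.4  1.1] op 69.7 t 20.9
at [ 531.1 -231.6   13.5] yaw 5.73 turn 0.07 rows 1
-1 -1.2 1.5 -0.0011 70
```

View pics/w18b.png

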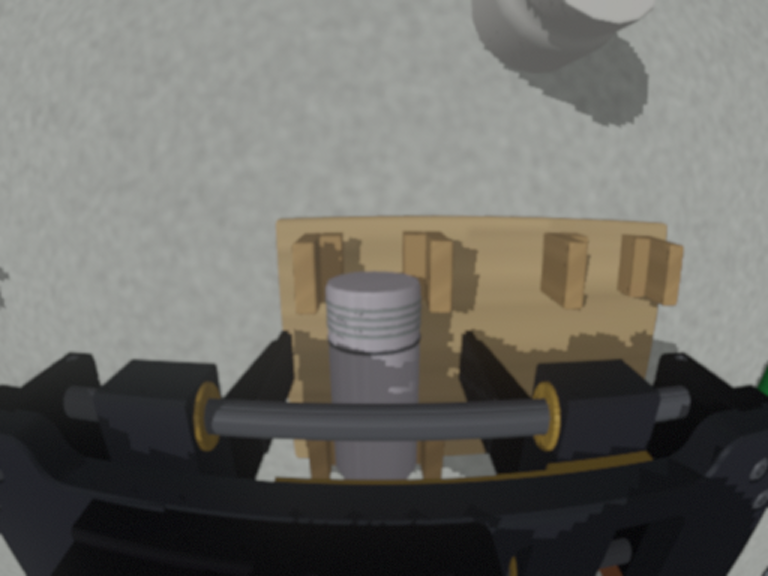

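>>> {"method": "send_rows", "body": {
  "plan": "0 -1 0 0 20; 0 0 0 0 20; 0 0 0 0 20; 0 0 0 0 20; 0 0 0 0 20; 0 0 0 0 20"
}}

```text
t: 21.5
eef_pos: [531.3, -230.6, 13.9]
tcp_rot: [3.132, -0.015, 0.101]
ft_force: [-1.3, -2.1, 0.4]
opening: 0.351
```

>>> {"method": "send_rows", "body": {
  "plan": "0 0 -3 0 20; 0 0 -6 0 20; 0 0 -10 0 20; 0 0 -15 0 20; 0 0 -18 0 20; 0 0 -18 0 20; 0 0 -10 0 20; 0 0 -4 0 20"
}}

```text
t: 22.3
eef_pos: [529.2, -229.3, 103.8]
tcp_rot: [3.133, -0.014, 0.1]
ft_force: [0.0, 0.6, -1.6]
opening: 0.354
```

```bash
python3 - <<'E'
from h import *
look('w19',0); plan(*L2W(-100,-1,135),ANG,step=24,g=20)
E
```

```text
pos [ 529.4 -229.4  104. ] L [-364.6   89.2  104. ] rot [ 3.1325 -0.0143  0.1004] yaw-ANG -97.05 F [-0.2 -1.3 -0.3] op 33.5 t 22.35
at [ 529.4 -229.4  104. ] yaw 5.75 turn 97.05 rows 13
4.4 -21.1 -2.4 -0.1303 20; 7.1 -20.3 -2.4 -0.1303 20; 9.7 -19.2 -2.4 -0.1303 20; 12.1 -17.8 -2.4 -0.1303 20; 14.3 -16.1 -2.4 -0.1303 20; 16.3 -14.1 -2.4 -0.1303 20; 17.9 -11.8 -2.4 -0.1303 20; 19.3 -9.4 -2.4 -0.1303 20
20.4 -6.8 -2.4 -0.1303 20; 21.1 -4.1 -2.4 -0.1303 20; 21.5 -1.3 -2.4 -0.1303 20; 21.5 1.5 -2.4 -0.1303 20; 21.1 4.2 -2.4 -0.1303 20
```

View pics/w19b.png

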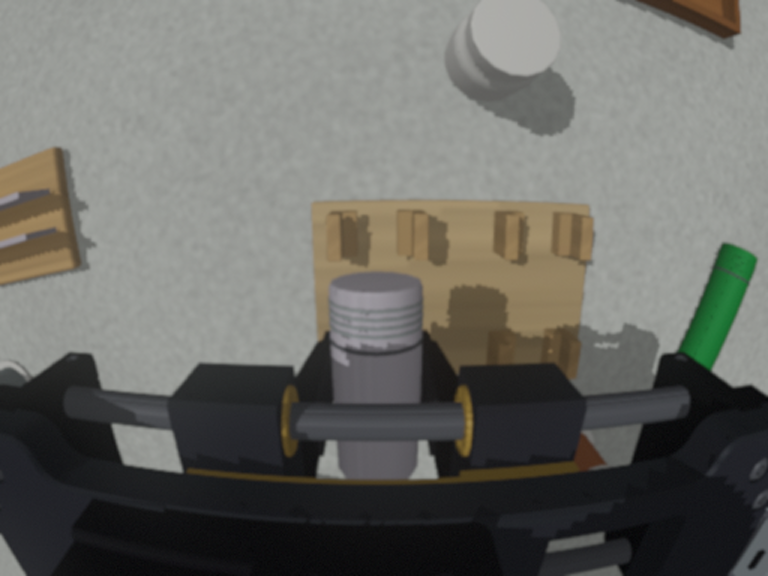

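>>> {"method": "send_rows", "body": {
  "plan": "4 -20 -4 -0.12 20; 7 -20 -4 -0.13 20; 10 -19 -3 -0.13 20; 12 -18 -3 -0.13 20; 14 -16 -3 -0.13 20; 16 -14 -2 -0.13 20; 18 -12 -2 -0.13 20; 19 -9 -2 -0.13 20"
}}

```text
t: 23.15
eef_pos: [544.4, -55.9, 122.3]
tcp_rot: [3.132, 0.002, 1.165]
ft_force: [-0.1, -0.1, -0.9]
opening: 0.349
```

```bash
python3 - <<'E'
from h import *
plan(*L2W(-85,-1,130),ANG,step=26,g=20)
E
```

```text
at [544.4 -55.9 122.3] yaw 66.73 turn 36.07 rows 5
22.8 -7.4 -1.5 -0.1259 20; 23.5 -4.5 -1.5 -0.1259 20; 23.9 -1.5 -1.5 -0.1259 20; 23.9 1.5 -1.5 -0.1259 20; 23.5 4.5 -1.5 -0.1259 20
```

>>> {"method": "send_rows", "body": {
  "plan": "22 -5 -2 -0.12 20; 23 -3 -2 -0.12 20; 22 0 -2 -0.12 20; 18 3 -1 -0.1 20; 12 4 0 -0.07 20; 4 0 0 -0.03 20; 0 0 0 0 20"
}}

```text
t: 23.85
eef_pos: [559.6, 51.8, 124.8]
tcp_rot: [3.141, 0.005, 1.755]
ft_force: [-0.4, -0.5, -2.3]
opening: 0.349
```

```bash
python3 - <<'E'
from h import *
look('w20');look('w20'); plan(*L2W(-85,-1,120),ANG,step=26,g=20)
E
```

```text
pos [559.6  51.5 124.8] L [-97.4  -2.5 124.8] rot [3.1413 0.0049 1.7533] yaw-ANG -2.34 F [-0.1 -0.7 -1.4] op 33.8 t 23.9
pos [559.8  51.1 125. ] L [-97.8  -2.6 125. ] rot [3.141  0.005  1.7525] yaw-ANG -2.39 F [-0.2 -0.6 -0.2] op 33.8 t 23.95
at [559.8  51.1 125. ] yaw 100.41 turn 2.39 rows 1
12.7 -2.1 5 -0.0417 20
```

View pics/w20b.png

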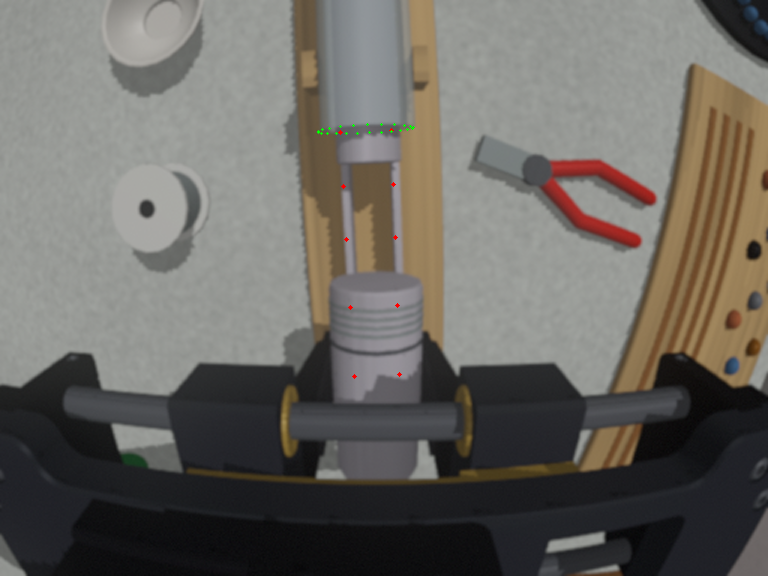

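>>> {"method": "send_rows", "body": {
  "plan": "4 0 0 -0.02 20; 4 0 8 -0.02 20; 2 0 15 0 20; 0 0 18 0 20; 0 0 15 0 20; 0 0 8 0 20; 0 0 4 0 20; 0 0 0 0 20"
}}

```text
t: 24.75
eef_pos: [557.2, 59.3, 52.7]
tcp_rot: [3.141, 0.005, 1.792]
ft_force: [0.1, 1.0, -1.0]
opening: 0.354
```

```bash
python3 - <<'E'
from h import *
look('w21');look('w21'); plan(*L2W(-88,-1,43),ANG,step=26,g=20)
E
```

```text
pos [557.4  59.3  53.1] L [-89.3  -2.   53.1] rot [3.1405 0.0052 1.7923] yaw-ANG -0.11 F [ 0.4  0.9 -2. ] op 33.4 t 24.8
pos [557.6  59.3  53.5] L [-89.3  -2.3  53.5] rot [3.1398 0.0054 1.7923] yaw-ANG -0.11 F [-0.1  0.8 -2.2] op 33.2 t 24.85
at [557.6  59.3  53.5] yaw 102.69 turn 0.11 rows 1
1.3 -1.3 10.5 -0.0019 20
```

View pics/w21b.png

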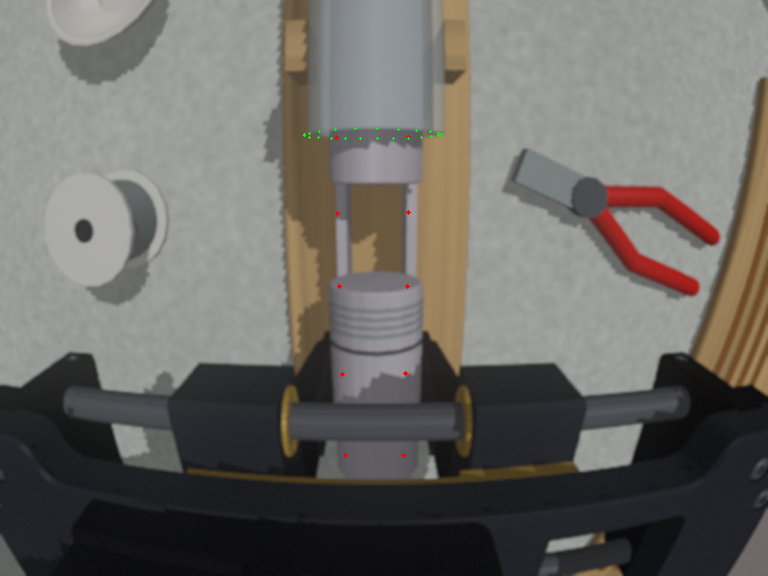

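Aligned: rails at columns 343 and 411, canister axis at 377. Lowering onto the rails.

>>> {"method": "send_rows", "body": {
  "plan": "1 0 4 0 20; 0 -1 4 0 20; 0 0 2 0 20; 0 0 1 0 20; 0 0 0 0 20"
}}

```text
t: 25.35
eef_pos: [557.3, 60.1, 43.2]
tcp_rot: [3.137, 0.006, 1.792]
ft_force: [0.5, -0.1, -1.0]
opening: 0.35
```

```bash
python3 - <<'E'
from h import *
look('w22');look('w22')
E
```

```text
pos [557.2  60.1  43.3] L [-88.5  -2.1  43.3] rot [3.1366 0.0061 1.7924] yaw-ANG -0.1 F [ 0.6 -0.6 -1. ] op 33.4 t 25.4
pos [557.3  60.1  43.3] L [-88.5  -2.1  43.3] rot [3.1366 0.0061 1.7924] yaw-ANG -0.1 F [ 0.6 -0.1 -0.2] op 33.7 t 25.45
```

View pics/w22b.png

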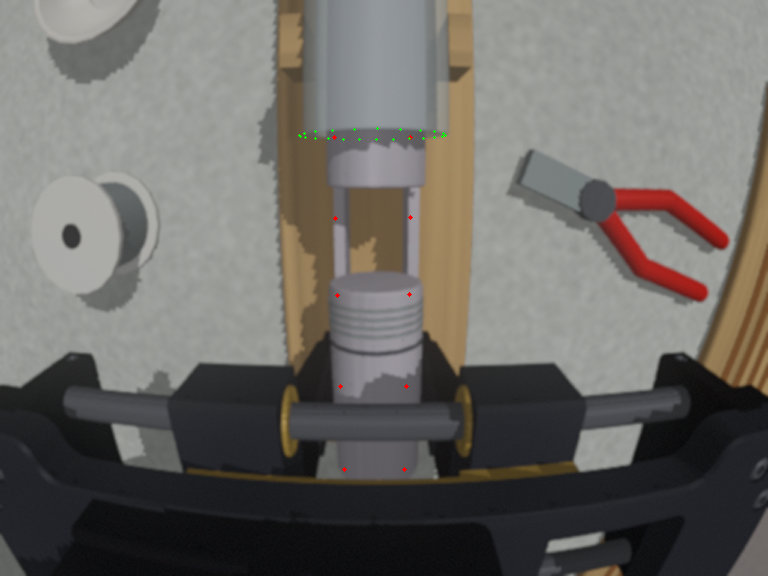

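>>> {"method": "send_rows", "body": {
  "plan": "0 0 1 0 20; 0 0 0 0 40; 0 0 0 0 55; 0 0 0 0 65; 0 0 -10 0 65; 0 0 -18 0 70; 0 0 -18 0 70; 0 0 -12 0 70"
}}

```text
t: 26.25
eef_pos: [556.3, 60.4, 102.9]
tcp_rot: [3.139, 0.006, 1.792]
ft_force: [0.4, 0.0, -0.1]
opening: 0.735
```

>>> {"method": "send_rows", "body": {
  "plan": "-10 0 -3 0 60; -20 0 0 0 40; -22 0 0 0 10; -15 0 0 0 0; -4 0 0 0 0; 0 0 0 0 0; 0 0 0 0 0"
}}

```text
t: 26.95
eef_pos: [572.9, -13.1, 108.2]
tcp_rot: [3.137, 0.006, 1.793]
ft_force: [-0.1, -0.3, -0.5]
opening: 0.208
```

```bash
python3 - <<'E'
from h import *
look('w23');plan(*L2W(-162,-1.3,53),ANG,step=20,g=0)
E
```

```text
pos [572.9 -13.  108.2] L [-163.2   -1.2  108.2] rot [3.1365 0.0062 1.793 ] yaw-ANG -0.07 F [-0.2 -0.2  0.2] op 15.7 t 27.0
at [572.9 -13.  108.2] yaw 102.73 turn 0.07 rows 3
0.4 0 18.4 -0.0004 0; 0.4 0 18.4 -0.0004 0; 0.4 0 18.4 -0.0004 0
```

View pics/w23b.png

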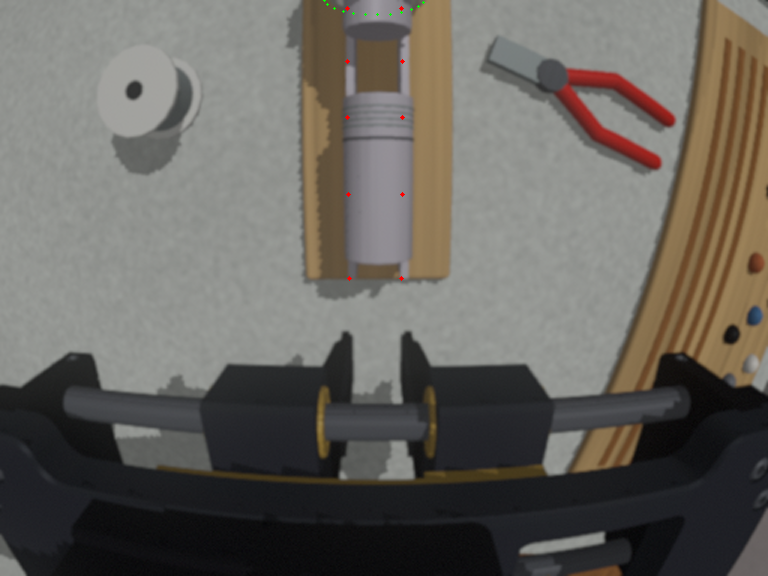

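The short canister sits on the rails at column 378, rows 95–262. Next I lower behind it with the fingers shut.

>>> {"method": "send_rows", "body": {
  "plan": "0 0 8 0 0; 0 0 14 0 0; 0 0 14 0 0; 0 0 10 0 0; 0 0 6 0 0; 0 0 3 0 0; 0 0 0 0 0"
}}

```text
t: 27.7
eef_pos: [572.6, -10.1, 49.2]
tcp_rot: [3.137, 0.006, 1.797]
ft_force: [-0.3, -0.6, -0.2]
opening: 0.004
```

>>> {"method": "send_rows", "body": {
  "plan": "5 0 0 0 0; 8 0 0 0 0; 11 0 0 0 0; 11 0 0 0 0; 11 0 0 0 0; 11 0 0 0 0; 6 0 0 0 0; 0 0 0 0 0"
}}

```text
t: 28.5
eef_pos: [557.7, 57.5, 50.6]
tcp_rot: [3.134, 0.007, 1.798]
ft_force: [-0.0, -0.9, -0.3]
opening: 0.008
```

```bash
python3 - <<'E'
from h import *
look('w24')
E
```

```text
pos [557.8  57.2  50.6] L [-91.5  -2.   50.6] rot [3.1342 0.007  1.798 ] yaw-ANG 0.22 F [-0.4  0.1  0.6] op 0.3 t 28.55
```

View pics/w24b.png

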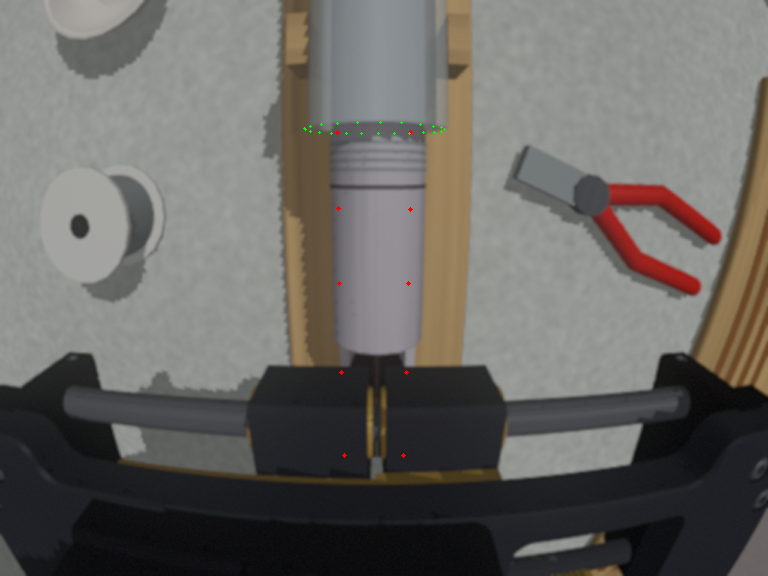

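>>> {"method": "send_rows", "body": {
  "plan": "6 0 -1 0 0; 9 0 -1 0 0; 11 0 0 0 0; 11 0 0 0 0; 9 0 0 0 0; 6 0 0 0 0; 3 0 0 0 0; 0 0 0 0 0"
}}

```text
t: 29.35
eef_pos: [544.4, 115.3, 52.2]
tcp_rot: [3.134, 0.007, 1.798]
ft_force: [1.9, -0.6, -0.5]
opening: 0.002
```

```bash
python3 - <<'E'
from h import *
look('w25')
E
```

```text
pos [544.4 115.1  52.2] L [-32.   -1.8  52.2] rot [3.1344 0.007  1.7974] yaw-ANG 0.18 F [ 0.3 -0.8 -0.3] op 0.6 t 29.4
```

View pics/w25b.png

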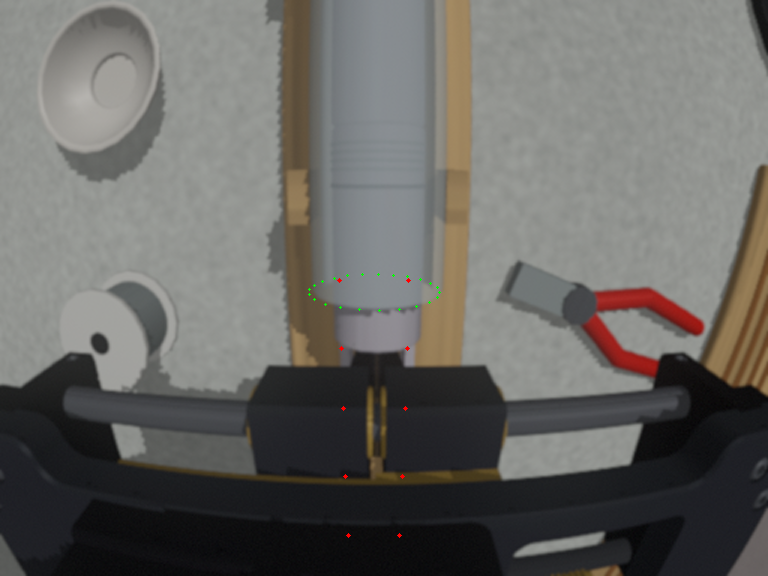

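Small steps now, watching the force for the stop.

>>> {"method": "send_rows", "body": {
  "plan": "3 0 0 0 0; 3 0 0 0 0; 3 0 0 0 0"
}}

```text
t: 29.7
eef_pos: [542.5, 123.5, 52.1]
tcp_rot: [3.134, 0.007, 1.796]
ft_force: [-0.0, -1.5, -0.4]
opening: 0.002
```

>>> {"method": "send_rows", "body": {
  "plan": "2 0 0 0 0; 2 0 0 0 0"
}}

```text
t: 29.9
eef_pos: [542.5, 125.1, 52.1]
tcp_rot: [3.134, 0.011, 1.798]
ft_force: [5.7, -30.3, -1.1]
opening: 0.005
```

>>> {"method": "send_rows", "body": {
  "plan": "2 0 0 0 0; 2 0 0 0 0"
}}

```text
t: 30.1
eef_pos: [542.7, 124.9, 52.1]
tcp_rot: [3.134, 0.016, 1.799]
ft_force: [2.2, -20.0, 0.4]
opening: 0.009
```

>>> {"method": "send_rows", "body": {
  "plan": "3 0 0 0 0; 3 0 0 0 0; 0 0 0 0 0"
}}

```text
t: 30.4
eef_pos: [543.0, 124.0, 52.3]
tcp_rot: [3.134, 0.024, 1.8]
ft_force: [-0.1, -0.5, 0.1]
opening: 0.002
```

```bash
python3 - <<'E'
from h import *
look('w26')
E
```

```text
pos [543.  124.2  52.3] L [-22.8  -2.4  52.3] rot [3.1342 0.0238 1.7995] yaw-ANG 0.3 F [ 0.1 -0.1  0.2] op 0.8 t 30.45
```

View pics/w26b.png

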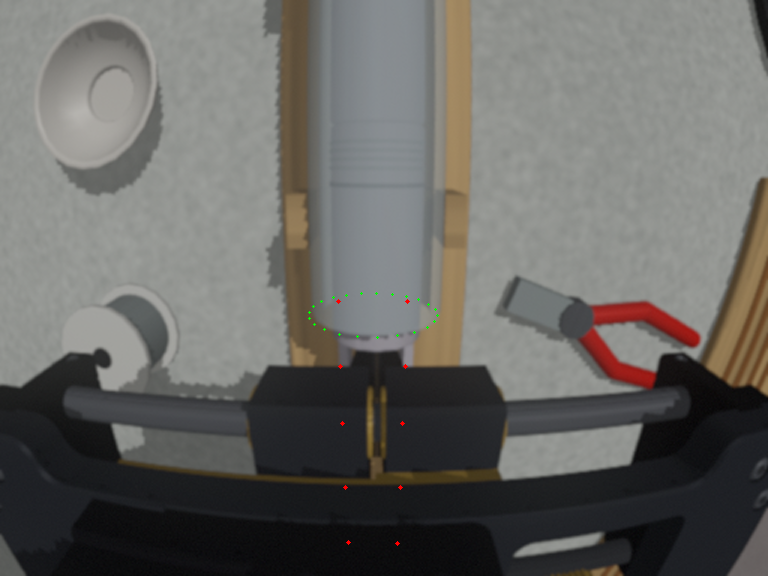

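>>> {"method": "send_rows", "body": {
  "plan": "-4 0 0 0 0; -8 0 0 0 0; -12 0 -5 0 0; -5 0 -20 0 20; 0 0 -30 0 40; 0 0 -35 0 60; 0 0 -35 0 60; 0 0 -20 0 60"
}}

```text
t: 31.25
eef_pos: [547.4, 94.5, 201.9]
tcp_rot: [3.14, 0.021, 1.799]
ft_force: [0.9, 0.5, 0.2]
opening: 0.369
```

```bash
python3 - <<'E'
from h import *
look('w27')
E
```

```text
pos [548.3  94.7 204.4] L [-52.8  -1.1 204.4] rot [3.1365 0.0219 1.7992] yaw-ANG 0.28 F [ 1.  -0.   3.5] op 38.7 t 31.3
```

View pics/w27b.png

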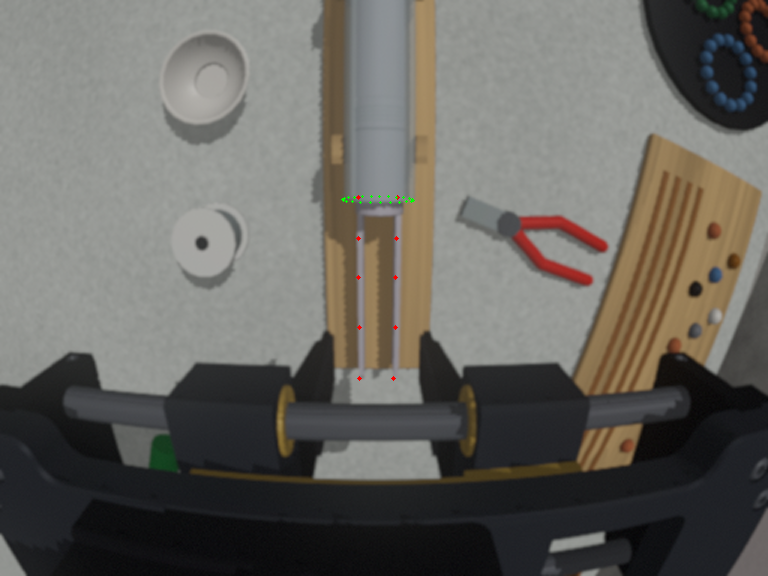

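>>> {"method": "send_rows", "body": {
  "plan": "20 0 -10 0 60; 30 0 -5 0 60; 30 0 -5 0 60; 25 0 0 0 60; 15 0 0 0 60; 0 0 0 0 60; 0 0 0 0 60"
}}

```text
t: 32.0
eef_pos: [521.5, 211.5, 224.9]
tcp_rot: [3.133, 0.022, 1.796]
ft_force: [0.4, -0.8, -0.5]
opening: 0.63
```

```bash
python3 - <<'E'
from h import *
p=look('w28')
c=cv2.resize(cv2.imread('pics/w28.png'),None,fx=4,fy=4,interpolation=cv2.INTER_CUBIC)
for z,col in ((58,(0,0,255)),(74,(0,255,0))):
  for lx in (-10,70,190):
    for ly in (-20,18):
      u,v=proj(p,L2W(lx,ly,z),'wrist'); cv2.circle(c,(int(4*u+2),int(4*v+2)),4,col,1)
x=int(proj(p,L2W(90,0,60),'wrist')[0]*4)
c=c[0:1000,max(0,x-260):x+260]; cv2.imwrite('pics/w28c.png',cv2.resize(c,None,fx=.59,fy=.59,interpolation=cv2.INTER_AREA))
E
```

```text
pos [521.5 211.3 224.9] L [ 66.9  -0.7 224.9] rot [3.1327 0.0216 1.7959] yaw-ANG 0.1 F [0.4 0.4 0.4] op 59.7 t 32.05
```

View pics/w28c.png

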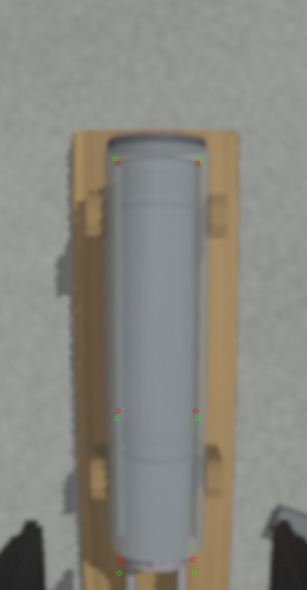

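View pics/w28b.png

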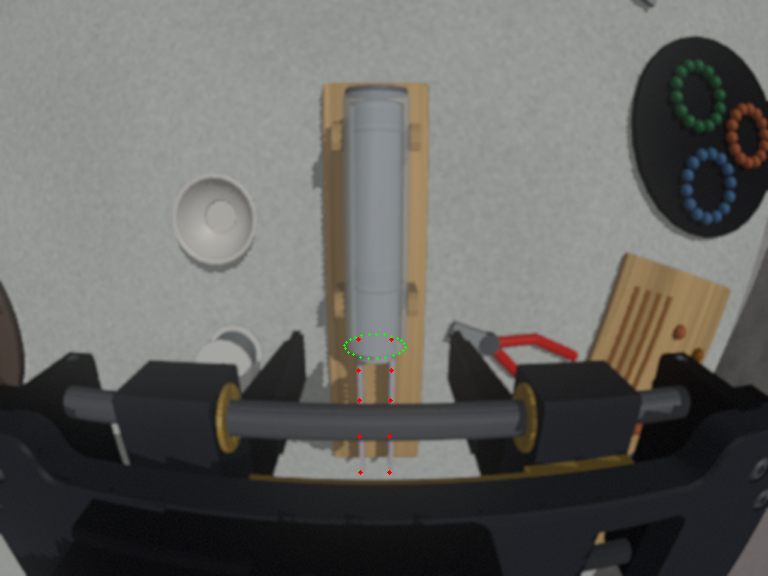

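```bash
python3 - <<'E'
import cv2,numpy as np
i=cv2.imread('pics/w28.png')
def enh(c): 
    g=cv2.cvtColor(c,cv2.COLOR_BGR2GRAY).astype(float); g=(g-g.min())/(g.max()-g.min())*255
    return cv2.createCLAHE(3,(2,2)).apply(cv2.resize(g.astype(np.uint8),None,fx=7,fy=7,interpolation=cv2.INTER_CUBIC))
a=enh(i[50:100,225:280]);b=enh(i[160:245,225:280])
h=max(a.shape[0],b.shape[0]); o=np.zeros((h,a.shape[1]+b.shape[1]+5),np.uint8); o[:a.shape[0],:a.shape[1]]=a;o[:b.shape[0],a.shape[1]+5:]=b
cv2.imwrite('pics/w28d.png',o)
E
```

```text
(no output)
```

View pics/w28d.png

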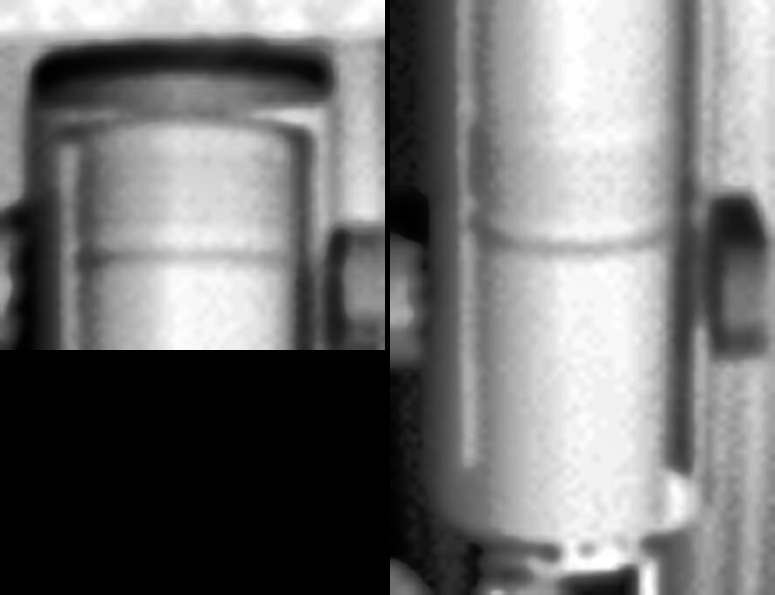

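```bash
python3 - <<'E'
from h import *
s=env.state(); print(s['eef_pos'],s['ft_force'],s['t']); print(job_done())
E
```

```text
[521.5029015  211.29727519 224.91032649] [0.36691227 0.37519552 0.36733472] 32.05
the job is handed in; nothing more can be done
None
```

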